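Fetch the reference specimen from behind the objectives

TASK

Lift the three microscope objectives out of the storage tray and stand them upright on the blue mat, so that you can get at the flat reference specimen that lies behind them. Then take the specimen out and lay it, face up, in the outline engraved in the middle of the black carrier plate, lined up with it. After that put each objective back upright in the tray on the very place it came from; drop or tip nothing, and leave the lens cap and the brass ring in the tray alone.

Things in the scene. Friction and masses are not known exactly. Their poses are not given: they have to be found in the camera images.
- objective_slim: The slimmest and shortest objective: black foot cap 34 mm across and 8 mm high, pale metal barrel 30 mm across up to 62 mm, then a cone to a 16 mm nose; 80 mm tall, about 0.18 kg. Stands upright, origin at the centre of its foot, z up along its axis. Grip it from above across the plain barrel, 45 to 56 mm above the foot.
- objective_collar: The middle-sized objective: black foot cap 38 mm across, pale metal barrel 36 mm across up to 66 mm with a dark knurled collar 44 mm across at 16 to 28 mm, then a cone to a 22 mm nose; 86 mm tall, about 0.26 kg. Stands upright, origin at the centre of its foot, z up along its axis. Grip it from above across the plain barrel, 45 to 56 mm above the foot.
- objective_wide: The widest objective: black foot cap 42 mm across, straight pale metal barrel 46 mm across up to 83 mm, then a dark 28 mm nose stub; 92 mm tall, about 0.38 kg. Stands upright, origin at the centre of its foot, z up along its axis. Grip it from above across the plain barrel, 45 to 56 mm above the foot.
- specimen: Reference specimen: flat pale aluminium holder bar, 44 mm (its x) by 110 mm (its y) by 12 mm thick, three amber glass chips in a row on its face (up), about 0.16 kg. Lies flat in the tray close behind the objectives, its length along their row. Origin at the centre of its underside, z up. Grip it across its 44 mm width at mid-length.
- tray: Grey open storage tray, fixed, 180 mm (its x) by 230 mm (its y), walls 4 mm thick and 22 mm high, floor 4 mm thick. Origin at the centre of its underside, x pointing away from the robot, z up. The objectives stand on its floor in a row along its y, at about x = -36 mm, about 58 mm apart (y about -58, 0, +58 mm) on black printed rings; which stands where varies. The specimen's centre is about at x = +20 mm, so only some 5 to 20 mm behind them.
- lens_mat: Blue lint-free mat, fixed, 220 mm (its x) by 150 mm (its y), 3 mm thick: the side area for the objectives. On the robot's left or right. Origin at the centre of its underside, z up.
- carrier_plate: Black carrier plate of the profiler, fixed, 130 mm (its x) by 170 mm (its y), its top 16 mm above the bench. A white engraved outline of 60 by 126 mm, length along its y, lies in the middle of the top: the place for the specimen. On the side of the tray where the mat is not. Origin at its centre at bench height, z up.
- lens_cap: Bystander: black flat disc 36 mm across, 10 mm high, in one back corner of the tray (tray x about 61 mm, y about +86 or -86 mm). Origin at the centre of its underside.
- adapter_ring: Bystander: brass ring 36 mm across, 10 mm high, in the other back corner of the tray. Origin at the centre of its underside.

How it is judged:
By the outcome, as a careful person would: the job done as asked, in the order asked, and still so for the second after the job is handed in, with the robot touching nothing.
It also fails if it takes over 136 s, if anything falls off the work surface, if the arm or the gripper's body presses on something with over 40 N, if the wrist force passes 120 N, or if a joint passes its speed limit or range.

ROBOT

A 7-joint arm with a two-finger parallel gripper is mounted at the origin on the work surface. World frame = base frame: x ahead of the robot, y to its left, z up, the work surface at z = 0. Lengths are in m, angles in rad, forces in N, time in s.
With the tool pointing down it reaches from about 0.425 to 0.95 m from the base axis. Payload 4.7 kg.
Tool frame: the origin (TCP) lies at the very end of the fingers, on their centre line; the grasp point (between the pads) lies behind it (ctrl.grip_depth is the z of the grasp point in the tool frame, in m); z points along the fingers, y is the line along which they close (so a half turn about z gives the same grasp; the last joint's range is limited). The gripper opens to 85 mm and grips with 20 to 120 N. Pads are 22 mm wide; open, the fingers measure 114 mm over their backs; the gripper's body (76 mm by 85 mm) begins 54 mm behind the grasp point. The pads swing forward as they close: fully open they stand 13 mm farther back than shut.
Start: joints at [-1.159, 0.469, -0.049, 1.532, 0.024, 1.141, -0.082], TCP at [0.288, 0.611, 0.231] pointing down, gripper open.
Joint ranges: [-2.59, 2.59], [-0.33, 1.99], [-1.39, 1.29], [0.1, 2.45], [-1.04, 4.18], [0.21, 1.99], [-2.66, 2.66]. Speed limits (rad/s): [2.57, 2.57, 3.14, 3.14, 3.14, 3.14, 3.14].

INTERFACE

Orientations are given as a unit quaternion [x, y, z, w].
In Python, from rig import ctrl, imaging, job, finder gives the robot as it stands. The module is installed in compiled form; this text tells all that it offers.
- The arm moves only by the tool arm_command, never from a script. Its argument "deltas" is a list of rows, each an object of numbers: "x", "y", "z": the shift along the tool's x, y, z scaled (see below); "wx", "wy", "wz": the turn, a rotation vector about the tool's x, y, z scaled (see below). In form: [{"x": .., "y": .., "z": .., "wx": .., "wy": .., "wz": ..}, ...]. A call has 1 to 8 rows; each row shifts and turns the commanded pose from where the row before left it, along the tool's axes as they then stand; what a row does not reach is not made up. The controller multiplies each number of a shift by 12 cm and each number of a turn by 30 degrees. A row lasts 1/10 s, in which the tool goes at most 50 mm and 8.59 degrees, less where a joint would pass 70% of its speed; a pose out of reach is approached as far as the arm can. A call with a number of a shift or a turn outside -1 to 1 is refused whole. A call with a gripper value outside its range is refused whole. "fingers" is the gripper command: -1 is fully open, 1 is shut, values between are in proportion, set as the call begins (left out, the last holds). The fingers move at their own pace and stop on an object; "grip_force" is the grip in N (left out, the last holds). Time passes only in rows, so rows that do not move let the fingers close. It gives the time, the measured TCP pose, the force, the opening and the grip force at its end, in the units of the state.
- ctrl.get_obs(): the state, without advancing time (a new reading comes with each control period).
- imaging.grab_frame(name): name is "side" or "top" or "wrist"; returns a dict with "pixels" (384x512x3 uint8, red, green, blue), "fov_y" (degrees; the focal length in pixels is half the picture's height over the tangent of half this angle, whatever the lens; pixels are square), "cx", "cy" (the principal point, pixels), "k1" (the pictures are not rectified: a ray, as slopes to the right and down, at radius r is drawn at 1 + k1 r^2 times it, then the intrinsics apply), "position" and "attitude" of the camera in the world; the wrist camera has in their place "tool_from_camera" (4x4, takes a point from camera to tool coordinates, whose origin is the TCP and whose axes are the flange's). Camera axes: x right, y up, looking along -z (the intrinsics and any distortion apply to the point x, -y, -z); pixel columns grow to the right and rows downward; lengths in m; the calibration is good to about 2 mm. A picture is of the moment at which its call begins: read the wrist's pose just before it. There is no depth.
- job.hand_in(): hands the job in; it is judged then, once.
Trained networks look in a picture, given as the dict that the camera call returned (one of the last four; its "shot" number tells which), for a name from the list of things; names that differ only in an ending like _2 or _b are one class to them, and where a whole thing is asked for, a point or a joint stands for the part that bears it (a point fixed in the world has none). Each returns a list of dicts, best first, with "conf" (0 to 1); they miss things now and then, are a little off and sometimes report something else, mostly with a low value. They report only what shows in the picture. A call takes as long as a camera call.
- finder.outline_of(picture, target): "mask" (384x512 bool, what is visible of it) and "centre" ([column, row] in pixels, amid what is visible of it).
The state is a dict: "t": time; "joint_pos": joint angles; "qvel": joint speeds; "tau": joint torques, N m; "eef_pos": TCP position; "tcp_rot": TCP orientation; "wrist_force": force on the tool from outside, world axes, zero at the start; "wrist_torque": the same for the moment, N m; "finger_gap": finger opening in m; "grip_force": force on a finger pad.
Only numpy, scipy, OpenCV 4.12 (cv2) and the standard library are available. Lean on these libraries where they do the work, as an engineer would, in place of code of your own. Each camera call takes 0.05 s, during which the arm holds its last target. There are 200 camera calls.

## Working session

There is one attempt and no reset: what is moved stays moved. The work goes in short steps, Python scripts to look and compute and a tool call to move; the robot and the scene stay as the last step left them, time stands still between calls to the robot, and variables do not carry over. Pictures are saved under pics/ and viewed, at most 14 in all, crops included, and the job is handed in when it is done.

Besides the shell and the picture viewer there is one more tool, called by a JSON object that holds its "method" and its "body", one argument or row to a line. arm_command: Moves the arm, as the interface text tells. Its arguments: {"type":"object","properties":{"deltas":{"type":"array"},"fingers":{"type":"number"},"grip_force":{"type":"number"}},"required":["deltas"]}

```bash
mkdir -p pics; cat > h.py <<'E'
import numpy as np, cv2
from scipy.spatial.transform import Rotation as R
from rig import ctrl, imaging, job, finder
def pose(p,o=None):
    if 'tool_from_camera' in p:
        T=np.array(p['tool_from_camera']); Rt=R.from_quat(o['tcp_rot']).as_matrix()
        return Rt@T[:3,:3], Rt@T[:3,3]+np.array(o['eef_pos'])
    a=np.array(p['attitude'],float)
    A=a if a.shape==(3,3) else R.from_quat(a).as_matrix()
    return A,np.array(p['position'],float)
def K(p):
    f=192/np.tan(np.radians(p['fov_y'])/2)
    return np.array([[f,0,p['cx']],[0,f,p['cy']],[0,0,1.]])
def toworld(p,uv,z,o=None):
    """pixels (n,2) -> world points on plane z"""
    A,c=pose(p,o); uv=np.atleast_2d(np.array(uv,float)); k=K(p)
    d=(uv-[p['cx'],p['cy']])/k[0,0]; s=d.copy()
    for _ in range(30): s=d/(1+p['k1']*(s**2).sum(1,keepdims=True))
    r=np.c_[s[:,0],-s[:,1],-np.ones(len(s))]@A.T
    return c+r*((z-c[2])/r[:,2])[:,None]
def topix(p,X,o=None):
    A,c=pose(p,o); q=(np.atleast_2d(X)-c)@A; s=np.c_[q[:,0]/-q[:,2],-q[:,1]/-q[:,2]]
    s=s*(1+p['k1']*(s**2).sum(1,keepdims=True)); return s*K(p)[0,0]+[p['cx'],p['cy']]
def save(p,n,s=1): cv2.imwrite('pics/'+n,cv2.resize(p['pixels'][:,:,::-1],None,fx=s,fy=s))
E
python3 - <<'E'
from h import *
np.set_printoptions(precision=4,suppress=True)
o=ctrl.get_obs();print(o['t'],o['eef_pos'],o['tcp_rot'],o['finger_gap'],ctrl.grip_depth)
for n in ['top','side','wrist']:
    p=imaging.grab_frame(n);save(p,n+'0.png',1.5 if n=='top' else 1)
    print(n,{k:v for k,v in p.items() if k!='pixels'})
    if n=='wrist':continue
    for t in ['objective_slim','objective_collar','objective_wide','specimen','tray','lens_mat','carrier_plate','lens_cap','adapter_ring']:
        for r in finder.outline_of(p,t)[:2]:
            ys,xs=np.nonzero(r['mask']);
            print(t,round(r['conf'],2),np.round(r['centre'],1),xs.min(),xs.max(),ys.min(),ys.max())
E
```

```text
0.0 [0.2877 0.6099 0.2302] [ 0.2186  0.9758 -0.001  -0.0002] 0.08558937849551686 -0.0187
top {'fov_y': 53.69627334497763, 'cx': 254.74386122249382, 'cy': 191.00124413651943, 'k1': 0.010177170428922633, 'position': array([0.426 , 0.0065, 0.9381]), 'attitude': array([-0.0594,  0.0505,  0.7122, -0.6977]), 'shot': 1}
objective_slim 0.67 [239.  211.9] 235 246 204 216
objective_collar 0.47 [269.4 211. ] 259 274 201 217
objective_wide 0.67 [288.8 206.2] 278 301 196 219
specimen 0.68 [262.7 186.3] 239 283 178 197
tray 0.88 [263.5 196. ] 217 314 155 235
lens_mat 0.57 [140.7 230.3] 111 174 184 277
carrier_plate 0.82 [388.5 225.9] 351 423 197 252
lens_cap 0.44 [300.8 171.9] 292 306 163 176
adapter_ring 0.6 [224.8 170.2] 221 236 166 181
side {'fov_y': 48.725482752028924, 'cx': 251.89521326571776, 'cy': 196.24075294931322, 'k1': -0.029108813542967887, 'position': array([ 0.3472, -0.7391,  0.718 ]), 'attitude': array([ 0.4018, -0.0591, -0.1251,  0.9052]), 'shot': 2}
objective_slim 0.47 [228.5 175.2] 225 236 165 193
objective_slim 0.47 [238.1 208.1] 234 253 190 228
objective_collar 0.66 [237.4 187.8] 229 243 179 210
objective_wide 0.8 [240.1 208.6] 234 253 191 228
specimen 0.63 [259.7 200.6] 245 274 183 217
tray 0.61 [256.5 214.4] 206 302 166 245
lens_mat 0.75 [199.5 143.3] 158 239 123 164
carrier_plate 0.69 [253.  315.1] 215 299 269 355
carrier_plate 0.53 [240.2 208.2] 234 253 191 228
wrist {'fov_y': 58.37758420630884, 'cx': 256.1169768156425, 'cy': 190.20039715001056, 'k1': -0.011247809133516518, 'tool_from_camera': array([[ 0.0012,  0.9507,  0.3101,  0.0798],
       [ 1.    , -0.0013,  0.0001, -0.0006],
       [ 0.0005,  0.3101, -0.9507, -0.1431],
       [ 0.    ,  0.    ,  0.    ,  1.    ]]), 'shot': 3}
```

View pics/top0.png

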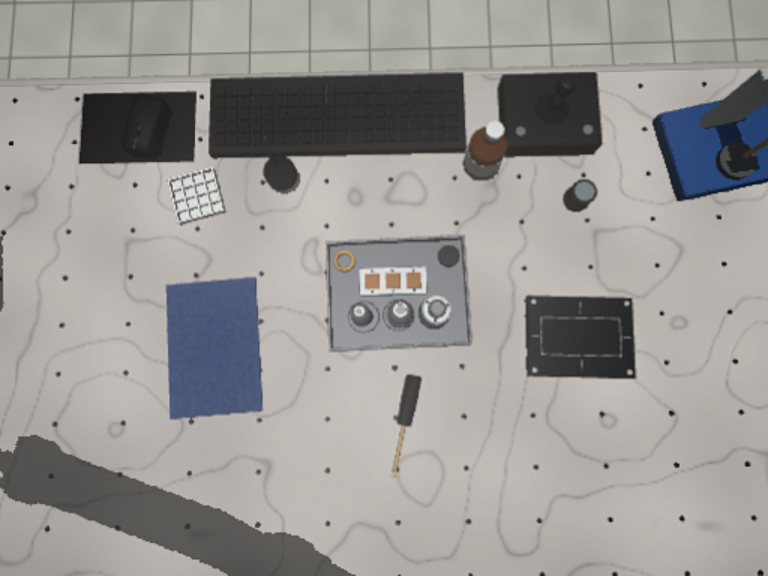

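View pics/side0.png

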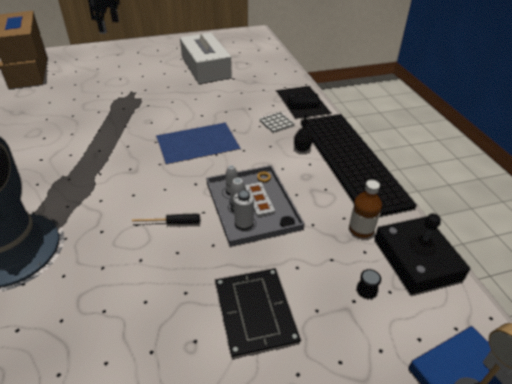

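The top view (1.5x) shows, along the tray, slim at (360,315), collar at (399,314) and wide at (436,311), with the specimen behind them at (393,281). The mat is left at (214,348) and the carrier right at (580,337). Next I'll get the tray, mat and plate geometry.

```bash
python3 - <<'E'
from h import *
np.set_printoptions(precision=4,suppress=True)
p=imaging.grab_frame('top')
for t,z in [('tray',.022),('lens_mat',.003),('carrier_plate',.016),('specimen',.016)]:
    m=finder.outline_of(p,t)[0]['mask']; ys,xs=np.nonzero(m)
    w=toworld(p,np.c_[xs,ys],z)[:,:2]
    r=cv2.minAreaRect((w*1000).astype(np.float32)); print(t,np.round(r[0]),np.round(r[1]),round(r[2],1))
for t,z in [('objective_slim',.05),('objective_collar',.05),('objective_wide',.05)]:
    print(t,toworld(p,finder.outline_of(p,t)[0]['centre'],z)[0])
# manual corners (from 1.5x picture)
c=lambda l:np.array(l)/1.5
print('tray',toworld(p,c([[327,243],[464,236],[470,345],[331,350]]),.022)[:,:2])
print('mat',toworld(p,c([[167,285],[256,278],[262,411],[170,418]]),.003)[:,:2])
print('plate',toworld(p,c([[527,296],[632,297],[635,378],[526,377]]),.016)[:,:2])
print('outline',toworld(p,c([[541,318],[621,318],[621,355],[541,355]]),.016)[:,:2])
E
```

```text
tray [560.  -8.] [185. 232.] 1.6
lens_mat [480. 295.] [223. 155.] 3.9
carrier_plate [ 483. -299.] [173. 134.] 87.8
specimen [579.  -0.] [ 46. 107.] 0.4
objective_slim [0.5233 0.0497 0.05  ]
objective_collar [ 0.5272 -0.014   0.05  ]
objective_wide [ 0.5243 -0.0619  0.05  ]
tray [[ 0.6446  0.1064]
 [ 0.6512 -0.1199]
 [ 0.4721 -0.122 ]
 [ 0.4686  0.1008]]
mat [[0.5832 0.3764]
 [0.5918 0.2276]
 [0.374  0.2145]
 [0.3659 0.3628]]
plate [[ 0.55   -0.2189]
 [ 0.5448 -0.3882]
 [ 0.4152 -0.3815]
 [ 0.4199 -0.2096]]
outline [[ 0.5136 -0.2393]
 [ 0.511  -0.3676]
 [ 0.4518 -0.3626]
 [ 0.4542 -0.2355]]
```

{"method": "arm_command", "body": {
  "deltas": [
    {"wz":0.264},
    {"wz":0.264},
    {"wz":0.264},
    {"wz":0.264},
    {"wz":0.264},
    {"wz":0.264},
    {"wz":0.264},
    {"wz":0.264}
  ],
  "fingers": -1
}}

```text
$.deltas[0]: bad value
```

{"method": "arm_command", "body": {
  "deltas": [
    {"x":-0.37,"y":0.14},
    {"x":-0.37,"y":0.14},
    {"x":-0.37,"y":0.14},
    {"x":-0.37,"y":0.14},
    {"x":-0.37,"y":0.14},
    {"x":-0.37,"y":0.14},
    {"x":-0.37,"y":0.14},
    {"x":-0.37,"y":0.14}
  ]
}}

```text
$.deltas[0]: bad value
```

{"method": "arm_command", "body": {
  "deltas": [
    {"x":-0.37,"y":0.14},
    {"x":-0.37,"y":0.14},
    {"x":-0.37,"y":0.14},
    {"x":-0.37,"y":0.14},
    {"x":-0.37,"y":0.14},
    {"x":-0.37,"y":0.14},
    {},
    {}
  ]
}}

```text
$.deltas[0]: bad value
```

{"method": "arm_command", "body": {
  "deltas": [
    {"x":0,"y":0,"z":0,"wx":0,"wy":0,"wz":0.264},
    {"x":0,"y":0,"z":0,"wx":0,"wy":0,"wz":0.264},
    {"x":0,"y":0,"z":0,"wx":0,"wy":0,"wz":0.264},
    {"x":0,"y":0,"z":0,"wx":0,"wy":0,"wz":0.264},
    {"x":0,"y":0,"z":0,"wx":0,"wy":0,"wz":0.264},
    {"x":0,"y":0,"z":0,"wx":0,"wy":0,"wz":0.264},
    {"x":0,"y":0,"z":0,"wx":0,"wy":0,"wz":0.264},
    {"x":0,"y":0,"z":0,"wx":0,"wy":0,"wz":0.264}
  ],
  "fingers": -1
}}

```text
t: 2.25
eef_pos: [0.2879, 0.6106, 0.2314]
tcp_rot: [0.701, 0.714, 0.0, -0.0]
wrist_force: [0.4, 0.1, 0.0]
finger_gap: 0.0854
grip_force: 0.0
```

{"method": "arm_command", "body": {
  "deltas": [
    {"x":-0.37,"y":0.14,"z":0,"wx":0,"wy":0,"wz":0},
    {"x":-0.37,"y":0.14,"z":0,"wx":0,"wy":0,"wz":0},
    {"x":-0.37,"y":0.14,"z":0,"wx":0,"wy":0,"wz":0},
    {"x":-0.37,"y":0.14,"z":0,"wx":0,"wy":0,"wz":0},
    {"x":-0.37,"y":0.14,"z":0,"wx":0,"wy":0,"wz":0},
    {"x":-0.37,"y":0.14,"z":0,"wx":0,"wy":0,"wz":0},
    {"x":-0.37,"y":0.14,"z":0,"wx":0,"wy":0,"wz":0},
    {"x":-0.37,"y":0.14,"z":0,"wx":0,"wy":0,"wz":0}
  ]
}}

```text
t: 3.05
eef_pos: [0.4314, 0.2569, 0.2317]
tcp_rot: [0.698, 0.716, 0.001, -0.0]
wrist_force: [0.3, -0.3, 0.5]
finger_gap: 0.085
grip_force: 0.0
```

{"method": "arm_command", "body": {
  "deltas": [
    {"x":-0.37,"y":0.14,"z":0,"wx":0,"wy":0,"wz":0},
    {"x":-0.37,"y":0.14,"z":0,"wx":0,"wy":0,"wz":0},
    {"x":-0.37,"y":0.14,"z":0,"wx":0,"wy":0,"wz":0},
    {"x":-0.37,"y":0.14,"z":0,"wx":0,"wy":0,"wz":0},
    {"x":-0.37,"y":0.14,"z":0,"wx":0,"wy":0,"wz":0},
    {"x":-0.37,"y":0.14,"z":0,"wx":0,"wy":0,"wz":0},
    {"x":0,"y":0,"z":0,"wx":0,"wy":0,"wz":0},
    {"x":0,"y":0,"z":0,"wx":0,"wy":0,"wz":0}
  ]
}}

```text
t: 3.85
eef_pos: [0.5383, -0.0064, 0.2313]
tcp_rot: [0.7, 0.715, 0.0, -0.0]
wrist_force: [0.8, 1.4, -0.3]
finger_gap: 0.0854
grip_force: 0.0
```

```bash
python3 - <<'E'
from h import *
np.set_printoptions(precision=4,suppress=True)
o=ctrl.get_obs();p=imaging.grab_frame('wrist');save(p,'w1.png',1.5)
print(o['t'],o['eef_pos'],o['tcp_rot'])
for t,z in [('objective_slim',.084),('objective_collar',.09),('objective_wide',.096),('specimen',.016)]:
    for r in finder.outline_of(p,t)[:2]: print(t,r['conf'],r['centre'],toworld(p,r['centre'],z,o)[0])
E
```

```text
3.85 [ 0.5383 -0.0064  0.2313] [ 0.6996  0.7145  0.     -0.    ]
objective_slim 0.72 [240.7, 100.7] [0.5238 0.0548 0.084 ]
objective_collar 0.81 [241.1, 163.9] [0.5249 0.0031 0.09  ]
objective_wide 0.71 [241.9, 224.6] [ 0.5263 -0.0503  0.096 ]
specimen 0.57 [296.9, 148.7] [0.5807 0.0027 0.016 ]
```

View pics/w1.png

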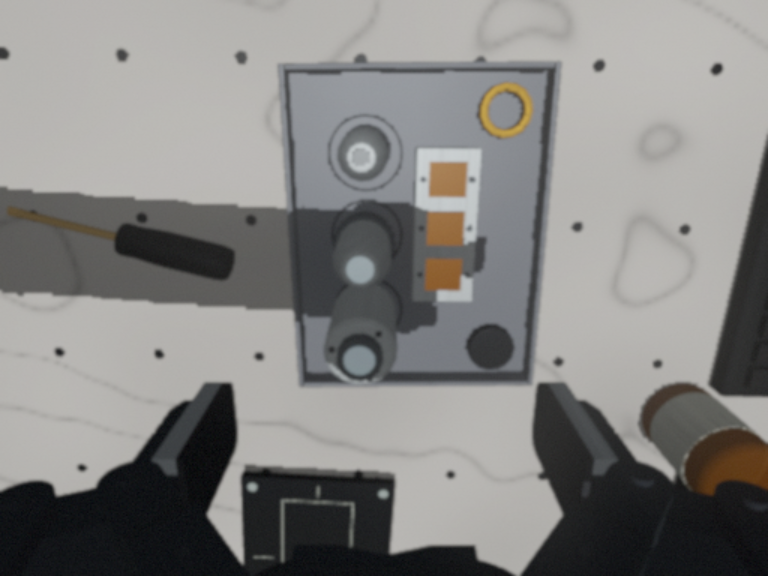

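The wrist view (1.5x) shows slim's nose at (361,157) and its floor ring at (365,152). Collar's nose is at (360,269) with its ring at about (367,235), and wide's nose is at (358,360). The specimen is at about (447,225), and the tray corners are (284,68), (560,64), (532,384) and (302,384).

```bash
python3 - <<'E'
from h import *
np.set_printoptions(precision=4,suppress=True)
o=ctrl.get_obs();p=imaging.grab_frame('wrist')
c=lambda l:np.array(l)/1.5
for n,l,z in [('slim',[[361,157]],.084),('slimring',[[365,152]],.004),('collar',[[360,269]],.09),('collring',[[367,235]],.004),('wide',[[358,360]],.096),('tray',[[284,68],[560,64],[532,384],[302,384]],.022),('spec',[[418,148],[481,150],[470,301],[414,301]],.016)]:
    w=toworld(p,c(l),z,o)[:,:2]; print(n,w.tolist() if 0 else w, w.mean(0))
print(ctrl.grip_depth)
E
```

```text
slim [[0.523  0.0545]] [0.523  0.0545]
slimring [[0.5224 0.0522]] [0.5224 0.0522]
collar [[ 0.5236 -0.0077]] [ 0.5236 -0.0077]
collring [[ 0.5249 -0.0068]] [ 0.5249 -0.0068]
wide [[ 0.5235 -0.0625]] [ 0.5235 -0.0625]
tray [[ 0.4709  0.1036]
 [ 0.6454  0.111 ]
 [ 0.6541 -0.1158]
 [ 0.4776 -0.1207]] [ 0.562  -0.0055]
spec [[ 0.5585  0.0566]
 [ 0.601   0.0565]
 [ 0.6022 -0.0517]
 [ 0.5608 -0.0528]] [0.5806 0.0021]
-0.0187
```

{"method": "arm_command", "body": {
  "deltas": [
    {"x":0.25,"y":-0.06,"z":0,"wx":0,"wy":0,"wz":0},
    {"x":0.25,"y":-0.06,"z":0,"wx":0,"wy":0,"wz":0},
    {"x":0,"y":0,"z":0.35,"wx":0,"wy":0,"wz":0},
    {"x":0,"y":0,"z":0.35,"wx":0,"wy":0,"wz":0},
    {"x":0,"y":0,"z":0,"wx":0,"wy":0,"wz":0},
    {"x":0,"y":0,"z":0,"wx":0,"wy":0,"wz":0}
  ]
}}

```text
t: 4.75
eef_pos: [0.5223, 0.0547, 0.1477]
tcp_rot: [0.698, 0.716, -0.0, -0.0]
wrist_force: [0.7, -0.2, 1.2]
finger_gap: 0.0855
grip_force: 0.0
```

```bash
python3 - <<'E'
from h import *
np.set_printoptions(precision=4,suppress=True)
o=ctrl.get_obs();p=imaging.grab_frame('wrist');save(p,'w2.png',1.5)
print(o['t'],o['eef_pos'],o['tcp_rot'])
r=finder.outline_of(p,'objective_slim')[0]; ys,xs=np.nonzero(r['mask']);print(r['conf'],r['centre'],xs.min(),xs.max(),ys.min(),ys.max())
X=[.5228,.0535]
print(topix(p,[X+[.084],X+[.004],list(o['eef_pos'][:2])+[.084]],o)*1.5)
E
```

```text
4.75 [0.5223 0.0547 0.1477] [ 0.6983  0.7158 -0.0003 -0.0001]
0.64 [258.2, 191.4] 238 280 160 223
[[386.2614 313.5151]
 [385.7899 263.2491]
 [385.2473 310.9308]]
```

View pics/w2.png

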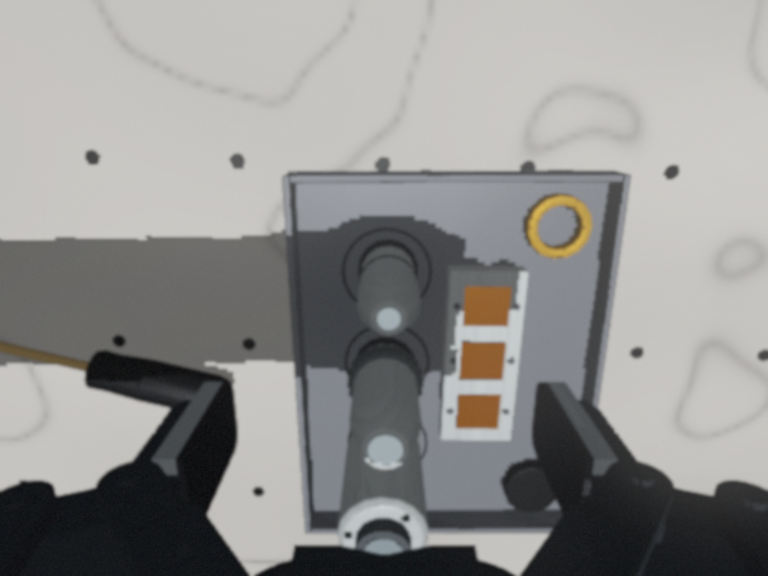

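Slim's nose is at (388,319), against a prediction of (386,313), so I shift about +1.2 mm in x and −3.5 mm in y. Then I descend and close.

{"method": "arm_command", "body": {
  "deltas": [
    {"x":-0.03,"y":0.011,"z":0,"wx":0,"wy":0,"wz":-0.01},
    {"x":0,"y":0,"z":0.3,"wx":0,"wy":0,"wz":0},
    {"x":0,"y":0,"z":0.3,"wx":0,"wy":0,"wz":0},
    {"x":0,"y":0,"z":0.25,"wx":0,"wy":0,"wz":0},
    {"x":0,"y":0,"z":0.13,"wx":0,"wy":0,"wz":0},
    {"x":0,"y":0,"z":0,"wx":0,"wy":0,"wz":0},
    {"x":0,"y":0,"z":0,"wx":0,"wy":0,"wz":0}
  ]
}}

```text
t: 5.55
eef_pos: [0.5249, 0.0506, 0.0309]
tcp_rot: [0.697, 0.717, 0.001, 0.001]
wrist_force: [1.0, -0.4, -0.2]
finger_gap: 0.0854
grip_force: 0.0
```

{"method": "arm_command", "body": {
  "deltas": [
    {"x":0,"y":0,"z":0,"wx":0,"wy":0,"wz":0},
    {"x":0,"y":0,"z":0,"wx":0,"wy":0,"wz":0},
    {"x":0,"y":0,"z":0,"wx":0,"wy":0,"wz":0},
    {"x":0,"y":0,"z":0,"wx":0,"wy":0,"wz":0},
    {"x":0,"y":0,"z":0,"wx":0,"wy":0,"wz":0},
    {"x":0,"y":0,"z":0,"wx":0,"wy":0,"wz":0},
    {"x":0,"y":0,"z":0,"wx":0,"wy":0,"wz":0},
    {"x":0,"y":0,"z":0,"wx":0,"wy":0,"wz":0}
  ],
  "fingers": 1,
  "grip_force": 40
}}

```text
t: 6.35
eef_pos: [0.5242, 0.051, 0.0304]
tcp_rot: [0.697, 0.717, 0.001, 0.0]
wrist_force: [-1.0, -0.2, 5.4]
finger_gap: 0.0293
grip_force: 39.6
```

```bash
python3 - <<'E'
from h import *
np.set_printoptions(precision=4,suppress=True)
o=ctrl.get_obs();p=imaging.grab_frame('wrist');save(p,'w3.png',1.2)
print(o['t'],o['eef_pos'],o['tcp_rot'],o['finger_gap'],o['grip_force'],ctrl.grip_depth)
E
```

```text
6.35 [0.5242 0.051  0.0304] [0.6966 0.7174 0.0006 0.0001] 0.02933573741897666 39.56875172347399 -0.0187
```

View pics/w3.png

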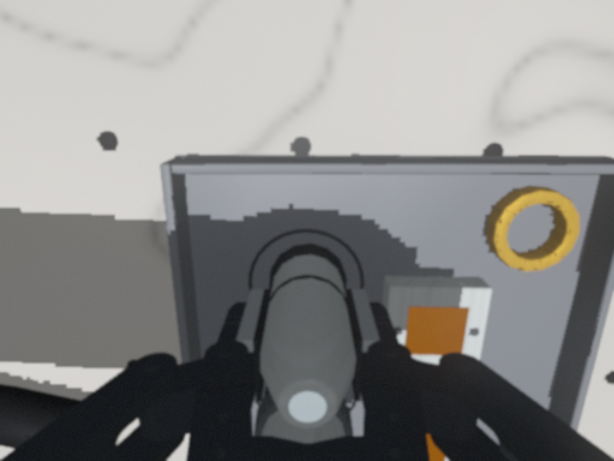

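Slim is held (gap 29 mm) and upright in its ring. I lift it and carry it to the mat.

{"method": "arm_command", "body": {
  "deltas": [
    {"x":0,"y":0,"z":-0.1,"wx":0,"wy":0,"wz":0},
    {"x":0,"y":0,"z":-0.25,"wx":0,"wy":0,"wz":0},
    {"x":0,"y":0,"z":-0.35,"wx":0,"wy":0,"wz":0},
    {"x":0,"y":0,"z":-0.3,"wx":0,"wy":0,"wz":0},
    {"x":0,"y":0,"z":-0.1,"wx":0,"wy":0,"wz":0}
  ]
}}

```text
t: 6.9
eef_pos: [0.5255, 0.0508, 0.1655]
tcp_rot: [0.697, 0.717, 0.003, 0.002]
wrist_force: [0.9, 0.3, -1.5]
finger_gap: 0.029
grip_force: 39.9
```

{"method": "arm_command", "body": {
  "deltas": [
    {"x":0.2,"y":-0.06,"z":0,"wx":0,"wy":0,"wz":0},
    {"x":0.35,"y":-0.11,"z":0,"wx":0,"wy":0,"wz":0},
    {"x":0.35,"y":-0.11,"z":0,"wx":0,"wy":0,"wz":0},
    {"x":0.35,"y":-0.11,"z":0,"wx":0,"wy":0,"wz":0},
    {"x":0.35,"y":-0.11,"z":0,"wx":0,"wy":0,"wz":0},
    {"x":0.35,"y":-0.11,"z":0,"wx":0,"wy":0,"wz":0},
    {"x":0.25,"y":-0.08,"z":0,"wx":0,"wy":0,"wz":0},
    {"x":0.2,"y":-0.06,"z":0,"wx":0,"wy":0,"wz":0}
  ]
}}

```text
t: 7.7
eef_pos: [0.423, 0.338, 0.1607]
tcp_rot: [0.696, 0.718, -0.001, -0.0]
wrist_force: [-0.3, 0.5, -2.1]
finger_gap: 0.0288
grip_force: 39.9
```

{"method": "arm_command", "body": {
  "deltas": [
    {"x":0,"y":0,"z":0.2,"wx":0,"wy":0,"wz":0},
    {"x":0,"y":0,"z":0.3,"wx":0,"wy":0,"wz":0},
    {"x":0,"y":0,"z":0.3,"wx":0,"wy":0,"wz":0},
    {"x":0,"y":0,"z":0.17,"wx":0,"wy":0,"wz":0},
    {"x":0,"y":0,"z":0.06,"wx":0,"wy":0,"wz":0},
    {"x":0,"y":0,"z":0,"wx":0,"wy":0,"wz":0},
    {"x":0,"y":0,"z":0,"wx":0,"wy":0,"wz":0}
  ]
}}

```text
t: 8.4
eef_pos: [0.4258, 0.3364, 0.0388]
tcp_rot: [0.697, 0.717, 0.001, 0.0]
wrist_force: [-0.5, 1.2, -1.5]
finger_gap: 0.029
grip_force: 39.9
```

{"method": "arm_command", "body": {
  "deltas": [
    {"x":0,"y":0,"z":0.05,"wx":0,"wy":0,"wz":0},
    {"x":0,"y":0,"z":0.02,"wx":0,"wy":0,"wz":0},
    {"x":0,"y":0,"z":0.007,"wx":0,"wy":0,"wz":0},
    {"x":0,"y":0,"z":0,"wx":0,"wy":0,"wz":0}
  ]
}}

```text
t: 8.8
eef_pos: [0.4253, 0.3363, 0.0294]
tcp_rot: [0.697, 0.717, 0.0, -0.0]
wrist_force: [-1.1, 0.2, 2.3]
finger_gap: 0.0292
grip_force: 40.2
```

{"method": "arm_command", "body": {
  "deltas": [
    {"x":0,"y":0,"z":0,"wx":0,"wy":0,"wz":0},
    {"x":0,"y":0,"z":0,"wx":0,"wy":0,"wz":0},
    {"x":0,"y":0,"z":0,"wx":0,"wy":0,"wz":0},
    {"x":0,"y":0,"z":0,"wx":0,"wy":0,"wz":0},
    {"x":0,"y":0,"z":-0.15,"wx":0,"wy":0,"wz":0},
    {"x":0,"y":0,"z":-0.35,"wx":0,"wy":0,"wz":0},
    {"x":0,"y":0,"z":-0.4,"wx":0,"wy":0,"wz":0},
    {"x":0,"y":0,"z":-0.25,"wx":0,"wy":0,"wz":0}
  ],
  "fingers": -0.6
}}

```text
t: 9.6
eef_pos: [0.4263, 0.3366, 0.17]
tcp_rot: [0.697, 0.717, 0.002, 0.0]
wrist_force: [1.1, 0.7, 0.4]
finger_gap: 0.0685
grip_force: 0.0
```

{"method": "arm_command", "body": {
  "deltas": [
    {"x":-0.36,"y":0.094,"z":0,"wx":0,"wy":0,"wz":0},
    {"x":-0.36,"y":0.094,"z":0,"wx":0,"wy":0,"wz":0},
    {"x":-0.36,"y":0.094,"z":0,"wx":0,"wy":0,"wz":0},
    {"x":-0.36,"y":0.094,"z":0,"wx":0,"wy":0,"wz":0},
    {"x":-0.36,"y":0.094,"z":0,"wx":0,"wy":0,"wz":0},
    {"x":-0.36,"y":0.094,"z":0,"wx":0,"wy":0,"wz":0},
    {"x":-0.36,"y":0.094,"z":0,"wx":0,"wy":0,"wz":0},
    {"x":-0.38,"y":0.094,"z":0,"wx":0,"wy":0,"wz":0}
  ],
  "fingers": -1
}}

```text
t: 10.4
eef_pos: [0.526, -0.0105, 0.167]
tcp_rot: [0.696, 0.718, 0.0, -0.0]
wrist_force: [0.1, -0.1, 0.2]
finger_gap: 0.0855
grip_force: 0.0
```

{"method": "arm_command", "body": {
  "deltas": [
    {"x":0,"y":0,"z":0.1,"wx":0,"wy":0,"wz":0},
    {"x":0,"y":0,"z":0,"wx":0,"wy":0,"wz":0},
    {"x":0,"y":0,"z":0,"wx":0,"wy":0,"wz":0}
  ]
}}

```text
t: 10.7
eef_pos: [0.5252, -0.0079, 0.1545]
tcp_rot: [0.696, 0.718, -0.0, -0.001]
wrist_force: [-0.4, 0.9, -0.2]
finger_gap: 0.0852
grip_force: 0.0
```

```bash
python3 - <<'E'
from h import *
np.set_printoptions(precision=4,suppress=True)
o=ctrl.get_obs();p=imaging.grab_frame('wrist');save(p,'w4.png',1.5)
print(o['t'],o['eef_pos'],o['tcp_rot'])
x,y=o['eef_pos'][:2]
print(topix(p,[[x,y,.09],[x+.01,y,.09],[x,y-.01,.09],[x,y,.004],[x,y-.01,.004],[.5242,.0510,.004],[x,y-.0545,.096]],o)*1.5)
E
```

```text
10.7 [ 0.5252 -0.0079  0.1545] [ 0.6961  0.718  -0.0002 -0.0006]
[[385.352  310.4171]
 [408.5592 311.1241]
 [384.5993 331.8402]
 [385.1975 258.4336]
 [384.647  274.6733]
 [386.852  155.6183]
 [381.4086 427.751 ]]
```

View pics/w4.png

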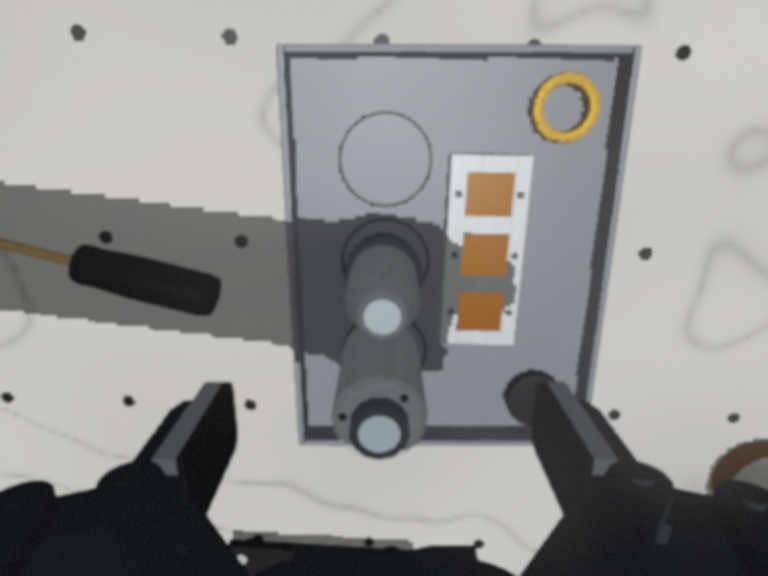

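Collar's nose is at (382,317) and my axis projects to (385,310), so I shift −1 mm in x and −2.7 mm in y.

{"method": "arm_command", "body": {
  "deltas": [
    {"x":-0.022,"y":-0.008,"z":0,"wx":0,"wy":0,"wz":0},
    {"x":0,"y":0,"z":0.3,"wx":0,"wy":0,"wz":0},
    {"x":0,"y":0,"z":0.3,"wx":0,"wy":0,"wz":0},
    {"x":0,"y":0,"z":0.25,"wx":0,"wy":0,"wz":0},
    {"x":0,"y":0,"z":0.14,"wx":0,"wy":0,"wz":0},
    {"x":0,"y":0,"z":0,"wx":0,"wy":0,"wz":0},
    {"x":0,"y":0,"z":0,"wx":0,"wy":0,"wz":0}
  ]
}}

```text
t: 11.45
eef_pos: [0.5252, -0.0113, 0.0365]
tcp_rot: [0.696, 0.718, 0.0, 0.0]
wrist_force: [-0.0, -0.0, 0.5]
finger_gap: 0.0855
grip_force: 0.0
```

{"method": "arm_command", "body": {
  "deltas": [
    {"x":0,"y":0,"z":0,"wx":0,"wy":0,"wz":0},
    {"x":0,"y":0,"z":0,"wx":0,"wy":0,"wz":0},
    {"x":0,"y":0,"z":0,"wx":0,"wy":0,"wz":0},
    {"x":0,"y":0,"z":0,"wx":0,"wy":0,"wz":0},
    {"x":0,"y":0,"z":0,"wx":0,"wy":0,"wz":0},
    {"x":0,"y":0,"z":0,"wx":0,"wy":0,"wz":0},
    {"x":0,"y":0,"z":0,"wx":0,"wy":0,"wz":0},
    {"x":0,"y":0,"z":0,"wx":0,"wy":0,"wz":0}
  ],
  "fingers": 1
}}

```text
t: 12.25
eef_pos: [0.5251, -0.0117, 0.0369]
tcp_rot: [0.697, 0.717, 0.001, -0.0]
wrist_force: [-1.4, -0.7, 5.4]
finger_gap: 0.0352
grip_force: 39.4
```

{"method": "arm_command", "body": {
  "deltas": [
    {"x":0,"y":0,"z":-0.1,"wx":0,"wy":0,"wz":0},
    {"x":0,"y":0,"z":-0.25,"wx":0,"wy":0,"wz":0},
    {"x":0,"y":0,"z":-0.35,"wx":0,"wy":0,"wz":0},
    {"x":0,"y":0,"z":-0.3,"wx":0,"wy":0,"wz":0},
    {"x":0,"y":0,"z":-0.1,"wx":0,"wy":0,"wz":0}
  ]
}}

```text
t: 12.75
eef_pos: [0.5267, -0.0122, 0.1719]
tcp_rot: [0.697, 0.717, 0.003, 0.002]
wrist_force: [1.1, -0.2, -2.2]
finger_gap: 0.0349
grip_force: 40.7
```

{"method": "arm_command", "body": {
  "deltas": [
    {"x":0.2,"y":-0.038,"z":0,"wx":0,"wy":0,"wz":0},
    {"x":0.36,"y":-0.038,"z":0,"wx":0,"wy":0,"wz":0},
    {"x":0.36,"y":-0.038,"z":0,"wx":0,"wy":0,"wz":0},
    {"x":0.36,"y":-0.038,"z":0,"wx":0,"wy":0,"wz":0},
    {"x":0.36,"y":-0.038,"z":0,"wx":0,"wy":0,"wz":0},
    {"x":0.36,"y":-0.038,"z":0,"wx":0,"wy":0,"wz":0},
    {"x":0.36,"y":-0.038,"z":0,"wx":0,"wy":0,"wz":0},
    {"x":0.2,"y":-0.038,"z":0,"wx":0,"wy":0,"wz":0}
  ]
}}

```text
t: 13.55
eef_pos: [0.4772, 0.2984, 0.167]
tcp_rot: [0.695, 0.719, -0.0, -0.001]
wrist_force: [0.7, -0.2, -2.6]
finger_gap: 0.035
grip_force: 40.6
```

{"method": "arm_command", "body": {
  "deltas": [
    {"x":0,"y":0,"z":0.2,"wx":0,"wy":0,"wz":0},
    {"x":0,"y":0,"z":0.3,"wx":0,"wy":0,"wz":0},
    {"x":0,"y":0,"z":0.3,"wx":0,"wy":0,"wz":0},
    {"x":0,"y":0,"z":0.17,"wx":0,"wy":0,"wz":0},
    {"x":0,"y":0,"z":0.06,"wx":0,"wy":0,"wz":0},
    {"x":0,"y":0,"z":0,"wx":0,"wy":0,"wz":0},
    {"x":0,"y":0,"z":0,"wx":0,"wy":0,"wz":0}
  ]
}}

```text
t: 14.25
eef_pos: [0.4799, 0.2945, 0.0452]
tcp_rot: [0.697, 0.717, 0.001, 0.0]
wrist_force: [0.5, 1.1, -2.7]
finger_gap: 0.0349
grip_force: 40.6
```

{"method": "arm_command", "body": {
  "deltas": [
    {"x":0,"y":0,"z":0.05,"wx":0,"wy":0,"wz":0},
    {"x":0,"y":0,"z":0.02,"wx":0,"wy":0,"wz":0},
    {"x":0,"y":0,"z":0.007,"wx":0,"wy":0,"wz":0},
    {"x":0,"y":0,"z":0,"wx":0,"wy":0,"wz":0}
  ]
}}

```text
t: 14.65
eef_pos: [0.4795, 0.2945, 0.0359]
tcp_rot: [0.697, 0.717, 0.0, -0.0]
wrist_force: [-1.7, -1.0, 3.0]
finger_gap: 0.035
grip_force: 41.0
```

{"method": "arm_command", "body": {
  "deltas": [
    {"x":0,"y":0,"z":0,"wx":0,"wy":0,"wz":0},
    {"x":0,"y":0,"z":0,"wx":0,"wy":0,"wz":0},
    {"x":0,"y":0,"z":0,"wx":0,"wy":0,"wz":0},
    {"x":0,"y":0,"z":0,"wx":0,"wy":0,"wz":0},
    {"x":0,"y":0,"z":-0.15,"wx":0,"wy":0,"wz":0},
    {"x":0,"y":0,"z":-0.35,"wx":0,"wy":0,"wz":0},
    {"x":0,"y":0,"z":-0.4,"wx":0,"wy":0,"wz":0},
    {"x":0,"y":0,"z":-0.2,"wx":0,"wy":0,"wz":0}
  ],
  "fingers": -0.6
}}

```text
t: 15.45
eef_pos: [0.481, 0.2949, 0.171]
tcp_rot: [0.697, 0.717, 0.003, 0.0]
wrist_force: [0.6, 0.7, 0.4]
finger_gap: 0.0681
grip_force: 0.0
```

{"method": "arm_command", "body": {
  "deltas": [
    {"x":-0.38,"y":0.036,"z":0,"wx":0,"wy":0,"wz":0},
    {"x":-0.38,"y":0.036,"z":0,"wx":0,"wy":0,"wz":0},
    {"x":-0.38,"y":0.036,"z":0,"wx":0,"wy":0,"wz":0},
    {"x":-0.38,"y":0.036,"z":0,"wx":0,"wy":0,"wz":0},
    {"x":-0.38,"y":0.036,"z":0,"wx":0,"wy":0,"wz":0},
    {"x":-0.38,"y":0.036,"z":0,"wx":0,"wy":0,"wz":0},
    {"x":-0.38,"y":0.036,"z":0,"wx":0,"wy":0,"wz":0},
    {"x":-0.36,"y":0.036,"z":0,"wx":0,"wy":0,"wz":0}
  ],
  "fingers": -1
}}

```text
t: 16.25
eef_pos: [0.5244, -0.0691, 0.1674]
tcp_rot: [0.697, 0.717, 0.0, 0.0]
wrist_force: [1.4, -1.2, -0.2]
finger_gap: 0.0854
grip_force: 0.0
```

{"method": "arm_command", "body": {
  "deltas": [
    {"x":0,"y":0,"z":0.1,"wx":0,"wy":0,"wz":0},
    {"x":0,"y":0,"z":0,"wx":0,"wy":0,"wz":0},
    {"x":0,"y":0,"z":0,"wx":0,"wy":0,"wz":0}
  ]
}}

```text
t: 16.55
eef_pos: [0.5242, -0.0656, 0.1548]
tcp_rot: [0.696, 0.718, -0.0, -0.001]
wrist_force: [0.4, 0.6, 0.2]
finger_gap: 0.0853
grip_force: 0.0
```

```bash
python3 - <<'E'
from h import *
np.set_printoptions(precision=4,suppress=True)
o=ctrl.get_obs();p=imaging.grab_frame('wrist');save(p,'w5.png',1.5)
print(o['t'],o['eef_pos'],o['tcp_rot'])
x,y=o['eef_pos'][:2]
print(topix(p,[[x,y,.096],[x,y,.004],[.5242,.0510,.004],[.5251,-.0117,.004]],o)*1.5)
E
```

```text
16.55 [ 0.5242 -0.0656  0.1548] [ 0.696   0.718  -0.0002 -0.0007]
[[385.3725 315.2935]
 [385.208  258.3682]
 [392.6267  42.1553]
 [390.0441 165.0524]]
```

View pics/w5.png

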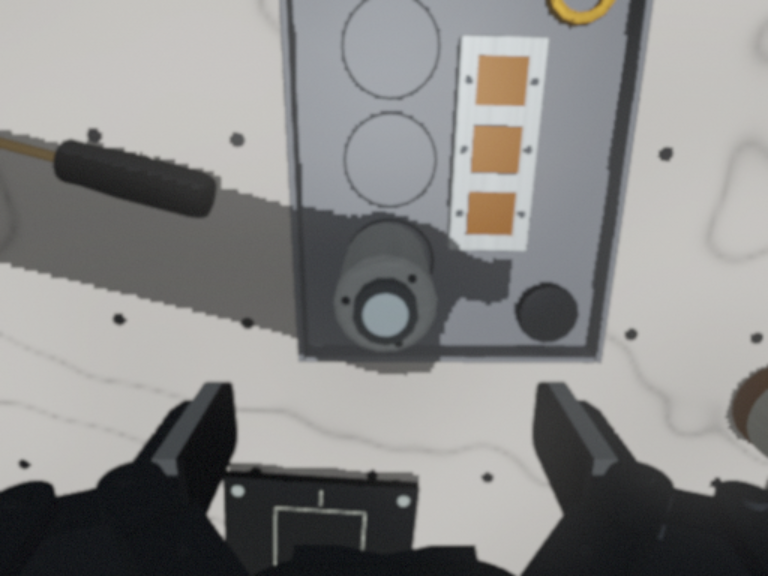

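Wide's nose is at (385,315), which is exactly on my axis. Descend and grip, harder because it is heavier.

{"method": "arm_command", "body": {
  "deltas": [
    {"x":0,"y":0,"z":0.15,"wx":0,"wy":0,"wz":0},
    {"x":0,"y":0,"z":0.3,"wx":0,"wy":0,"wz":0},
    {"x":0,"y":0,"z":0.3,"wx":0,"wy":0,"wz":0},
    {"x":0,"y":0,"z":0.2,"wx":0,"wy":0,"wz":0},
    {"x":0,"y":0,"z":0.07,"wx":0,"wy":0,"wz":0},
    {"x":0,"y":0,"z":0,"wx":0,"wy":0,"wz":0},
    {"x":0,"y":0,"z":0,"wx":0,"wy":0,"wz":0}
  ]
}}

```text
t: 17.3
eef_pos: [0.5256, -0.0666, 0.0339]
tcp_rot: [0.696, 0.718, 0.001, 0.001]
wrist_force: [-0.1, -0.5, -0.5]
finger_gap: 0.0853
grip_force: 0.0
```

{"method": "arm_command", "body": {
  "deltas": [
    {"x":0,"y":0,"z":0,"wx":0,"wy":0,"wz":0},
    {"x":0,"y":0,"z":0,"wx":0,"wy":0,"wz":0},
    {"x":0,"y":0,"z":0,"wx":0,"wy":0,"wz":0},
    {"x":0,"y":0,"z":0,"wx":0,"wy":0,"wz":0},
    {"x":0,"y":0,"z":0,"wx":0,"wy":0,"wz":0},
    {"x":0,"y":0,"z":0,"wx":0,"wy":0,"wz":0},
    {"x":0,"y":0,"z":0,"wx":0,"wy":0,"wz":0},
    {"x":0,"y":0,"z":0,"wx":0,"wy":0,"wz":0}
  ],
  "fingers": 1,
  "grip_force": 50
}}

```text
t: 18.1
eef_pos: [0.5247, -0.067, 0.0339]
tcp_rot: [0.697, 0.717, 0.001, -0.0]
wrist_force: [-2.2, -0.1, 6.8]
finger_gap: 0.0449
grip_force: 50.3
```

{"method": "arm_command", "body": {
  "deltas": [
    {"x":0,"y":0,"z":-0.1,"wx":0,"wy":0,"wz":0},
    {"x":0,"y":0,"z":-0.25,"wx":0,"wy":0,"wz":0},
    {"x":0,"y":0,"z":-0.35,"wx":0,"wy":0,"wz":0},
    {"x":0,"y":0,"z":-0.3,"wx":0,"wy":0,"wz":0},
    {"x":0,"y":0,"z":-0.1,"wx":0,"wy":0,"wz":0}
  ]
}}

```text
t: 18.6
eef_pos: [0.5263, -0.0676, 0.1686]
tcp_rot: [0.697, 0.717, 0.002, 0.002]
wrist_force: [0.6, 0.7, -2.4]
finger_gap: 0.045
grip_force: 52.3
```

{"method": "arm_command", "body": {
  "deltas": [
    {"x":0.23,"y":0.02,"z":0,"wx":0,"wy":0,"wz":0},
    {"x":0.37,"y":0.02,"z":0,"wx":0,"wy":0,"wz":0},
    {"x":0.37,"y":0.02,"z":0,"wx":0,"wy":0,"wz":0},
    {"x":0.37,"y":0.02,"z":0,"wx":0,"wy":0,"wz":0},
    {"x":0.37,"y":0.02,"z":0,"wx":0,"wy":0,"wz":0},
    {"x":0.37,"y":0.02,"z":0,"wx":0,"wy":0,"wz":0},
    {"x":0.37,"y":0.02,"z":0,"wx":0,"wy":0,"wz":0},
    {"x":0.22,"y":0.02,"z":0,"wx":0,"wy":0,"wz":0}
  ]
}}

```text
t: 19.4
eef_pos: [0.5323, 0.2584, 0.1634]
tcp_rot: [0.695, 0.719, -0.001, -0.001]
wrist_force: [0.3, 0.8, -3.1]
finger_gap: 0.0452
grip_force: 52.1
```

{"method": "arm_command", "body": {
  "deltas": [
    {"x":0,"y":0,"z":0.2,"wx":0,"wy":0,"wz":0},
    {"x":0,"y":0,"z":0.3,"wx":0,"wy":0,"wz":0},
    {"x":0,"y":0,"z":0.3,"wx":0,"wy":0,"wz":0},
    {"x":0,"y":0,"z":0.17,"wx":0,"wy":0,"wz":0},
    {"x":0,"y":0,"z":0.06,"wx":0,"wy":0,"wz":0},
    {"x":0,"y":0,"z":0,"wx":0,"wy":0,"wz":0},
    {"x":0,"y":0,"z":0,"wx":0,"wy":0,"wz":0}
  ]
}}

```text
t: 20.1
eef_pos: [0.535, 0.254, 0.042]
tcp_rot: [0.697, 0.717, 0.001, 0.0]
wrist_force: [1.5, 0.2, -1.8]
finger_gap: 0.0448
grip_force: 52.1
```

{"method": "arm_command", "body": {
  "deltas": [
    {"x":0,"y":0,"z":0.05,"wx":0,"wy":0,"wz":0},
    {"x":0,"y":0,"z":0.02,"wx":0,"wy":0,"wz":0},
    {"x":0,"y":0,"z":0.006,"wx":0,"wy":0,"wz":0},
    {"x":0,"y":0,"z":0,"wx":0,"wy":0,"wz":0}
  ]
}}

```text
t: 20.5
eef_pos: [0.5345, 0.2541, 0.0329]
tcp_rot: [0.697, 0.717, 0.0, -0.0]
wrist_force: [-1.8, -0.3, 2.7]
finger_gap: 0.0444
grip_force: 52.5
```

{"method": "arm_command", "body": {
  "deltas": [
    {"x":0,"y":0,"z":0,"wx":0,"wy":0,"wz":0},
    {"x":0,"y":0,"z":0,"wx":0,"wy":0,"wz":0},
    {"x":0,"y":0,"z":0,"wx":0,"wy":0,"wz":0},
    {"x":0,"y":0,"z":0,"wx":0,"wy":0,"wz":0},
    {"x":0,"y":0,"z":-0.15,"wx":0,"wy":0,"wz":0},
    {"x":0,"y":0,"z":-0.35,"wx":0,"wy":0,"wz":0},
    {"x":0,"y":0,"z":-0.4,"wx":0,"wy":0,"wz":0},
    {"x":0,"y":0,"z":-0.2,"wx":0,"wy":0,"wz":0}
  ],
  "fingers": -0.8
}}

```text
t: 21.3
eef_pos: [0.5361, 0.2542, 0.168]
tcp_rot: [0.697, 0.717, 0.003, 0.001]
wrist_force: [1.0, 0.5, -0.1]
finger_gap: 0.0768
grip_force: 0.0
```

{"method": "arm_command", "body": {
  "deltas": [
    {"x":-0.35,"y":0.053,"z":0,"wx":0,"wy":0,"wz":0},
    {"x":-0.35,"y":0.053,"z":0,"wx":0,"wy":0,"wz":0},
    {"x":-0.35,"y":0.053,"z":0,"wx":0,"wy":0,"wz":0},
    {"x":-0.35,"y":0.053,"z":0,"wx":0,"wy":0,"wz":0},
    {"x":-0.35,"y":0.053,"z":0,"wx":0,"wy":0,"wz":0},
    {"x":-0.35,"y":0.053,"z":0,"wx":0,"wy":0,"wz":0},
    {"x":0,"y":0,"z":0,"wx":0,"wy":0,"wz":0},
    {"x":0,"y":0,"z":0,"wx":0,"wy":0,"wz":0}
  ],
  "fingers": -1
}}

```text
t: 22.1
eef_pos: [0.5798, 0.0016, 0.1641]
tcp_rot: [0.698, 0.716, 0.0, 0.0]
wrist_force: [-0.0, 0.5, 0.1]
finger_gap: 0.0853
grip_force: 0.0
```

```bash
python3 - <<'E'
from h import *
np.set_printoptions(precision=4,suppress=True)
o=ctrl.get_obs();p=imaging.grab_frame('wrist');save(p,'w6.png',1.5)
print(o['t'],o['eef_pos'],o['tcp_rot'])
m=finder.outline_of(p,'specimen')[0]; ys,xs=np.nonzero(m['mask']); w=toworld(p,np.c_[xs,ys],.016,o)[:,:2]
print(m['conf'],cv2.minAreaRect((w*1000).astype(np.float32)))
x,y=o['eef_pos'][:2]
print(topix(p,[[x,y,.016],[.5242,.051,.004],[.5251,-.0117,.004],[.5247,-.067,.004]],o)*1.5)
t=imaging.grab_frame('top')
for n in ['slim','collar','wide']: print(n,[(r['conf'],toworld(t,r['centre'],.05)[0]) for r in finder.outline_of(t,'objective_'+n)[:1]])
E
```

```text
22.1 [0.5798 0.0016 0.1641] [0.6978 0.7163 0.     0.    ]
0.57 ((580.9805908203125, -0.12571334838867188), (45.40617752075195, 110.79461669921875), 0.33231407403945923)
[[384.8599 259.3515]
 [290.8092 168.6724]
 [295.1547 272.8395]
 [296.7812 354.6277]]
slim [(0.69, array([0.4247, 0.3319, 0.05  ]))]
collar []
wide [(0.97, array([0.5368, 0.259 , 0.05  ]))]
```

View pics/w6.png

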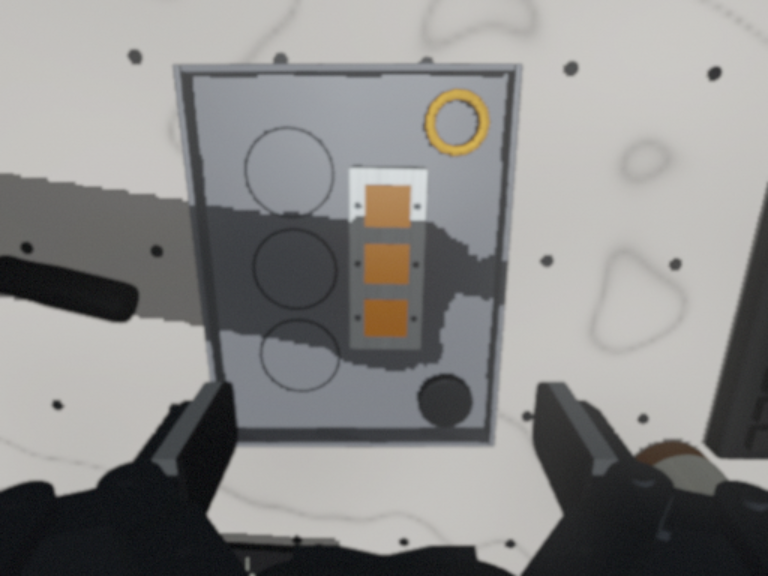

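Specimen centre is near (387,260) with corners (349,168), (427,168), (421,350) and (349,350). All three rings are now empty. Before descending I check how high the open fingertips sit relative to the TCP.

```bash
python3 - <<'E'
from h import *
np.set_printoptions(precision=1,suppress=True)
o=ctrl.get_obs();p=imaging.grab_frame('wrist')
Rt=R.from_quat(o['tcp_rot']).as_matrix()
for z in (0,-.006,-.013,-.02):
    q=np.array([[.011,-.0427,z],[.011,.0427,z],[.011,.057,z],[-.011,.0427,z]])
    print(z,(topix(p,q@Rt.T+o['eef_pos'],o)*1.5).tolist())
t=imaging.grab_frame('top');cv2.imwrite('pics/matcrop.png',cv2.resize(t['pixels'][170:290,100:190,::-1],None,fx=4,fy=4,interpolation=cv2.INTER_CUBIC))
E
```

```text
0 [[245.73624223973894, 351.75089559145675], [525.506144963865, 352.04203474269104], [572.2136529922753, 352.04740329151025], [519.4794133484017, 414.8584619423763]]
-0.006 [[240.54309441372922, 360.57454202136785], [530.811423035487, 360.8736270901703], [579.2611453539141, 360.87081806279645], [524.3302824580882, 425.5524245552033]]
-0.013 [[233.97110028677133, 371.7431464569166], [537.5250922010325, 372.0519337565192], [588.1779212013471, 372.03721779899854], [530.4456922404191, 439.03697987299694]]
-0.02 [[226.7711145873278, 383.9817622250748], [544.8799951698996, 384.30071841635726], [597.9441916018511, 384.27084484279567], [537.115510839794, 453.74765627652573]]
```

View pics/matcrop.png

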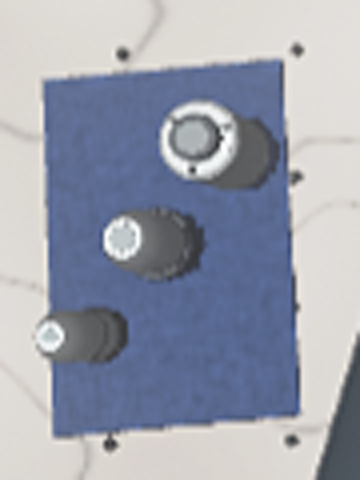

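All three objectives stand upright on the mat. The open fingertips sit about 13 mm behind the TCP, so I descend with the TCP almost at floor level.

{"method": "arm_command", "body": {
  "deltas": [
    {"x":-0.014,"y":0.008,"z":0.1,"wx":0,"wy":0,"wz":0.03},
    {"x":0,"y":0,"z":0.35,"wx":0,"wy":0,"wz":0},
    {"x":0,"y":0,"z":0.35,"wx":0,"wy":0,"wz":0},
    {"x":0,"y":0,"z":0.3,"wx":0,"wy":0,"wz":0},
    {"x":0,"y":0,"z":0.15,"wx":0,"wy":0,"wz":0},
    {"x":0,"y":0,"z":0.08,"wx":0,"wy":0,"wz":0},
    {"x":0,"y":0,"z":0,"wx":0,"wy":0,"wz":0},
    {"x":0,"y":0,"z":0,"wx":0,"wy":0,"wz":0}
  ]
}}

```text
t: 23.3
eef_pos: [0.5815, 0.0012, 0.005]
tcp_rot: [0.702, 0.712, 0.0, 0.0]
wrist_force: [-0.1, -0.2, 0.8]
finger_gap: 0.0849
grip_force: 0.0
```

{"method": "arm_command", "body": {
  "deltas": [
    {"x":0,"y":0,"z":0,"wx":0,"wy":0,"wz":0},
    {"x":0,"y":0,"z":0,"wx":0,"wy":0,"wz":0},
    {"x":0,"y":0,"z":0,"wx":0,"wy":0,"wz":0},
    {"x":0,"y":0,"z":0,"wx":0,"wy":0,"wz":0},
    {"x":0,"y":0,"z":0,"wx":0,"wy":0,"wz":0},
    {"x":0,"y":0,"z":0,"wx":0,"wy":0,"wz":0},
    {"x":0,"y":0,"z":0,"wx":0,"wy":0,"wz":0},
    {"x":0,"y":0,"z":0,"wx":0,"wy":0,"wz":0}
  ],
  "fingers": 1,
  "grip_force": 50
}}

```text
t: 24.1
eef_pos: [0.5815, 0.0015, 0.0056]
tcp_rot: [0.702, 0.712, 0.001, 0.0]
wrist_force: [-1.5, 0.1, 6.5]
finger_gap: 0.0424
grip_force: 51.6
```

{"method": "arm_command", "body": {
  "deltas": [
    {"x":0,"y":0,"z":0,"wx":0,"wy":0,"wz":0},
    {"x":0,"y":0,"z":0,"wx":0,"wy":0,"wz":0},
    {"x":0,"y":0,"z":0,"wx":0,"wy":0,"wz":0},
    {"x":0,"y":0,"z":0.02,"wx":0,"wy":0,"wz":0},
    {"x":0,"y":0,"z":0.015,"wx":0,"wy":0,"wz":0},
    {"x":0,"y":0,"z":0,"wx":0,"wy":0,"wz":0}
  ],
  "fingers": -0.3
}}

```text
t: 24.7
eef_pos: [0.5807, 0.0014, 0.0001]
tcp_rot: [0.702, 0.712, -0.0, -0.0]
wrist_force: [0.1, 0.1, -0.7]
finger_gap: 0.0556
grip_force: 0.0
```

{"method": "arm_command", "body": {
  "deltas": [
    {"x":0,"y":0,"z":0,"wx":0,"wy":0,"wz":0},
    {"x":0,"y":0,"z":0,"wx":0,"wy":0,"wz":0},
    {"x":0,"y":0,"z":0,"wx":0,"wy":0,"wz":0},
    {"x":0,"y":0,"z":0,"wx":0,"wy":0,"wz":0},
    {"x":0,"y":0,"z":0,"wx":0,"wy":0,"wz":0},
    {"x":0,"y":0,"z":0,"wx":0,"wy":0,"wz":0}
  ],
  "fingers": 1
}}

```text
t: 25.3
eef_pos: [0.5824, 0.0013, 0.0023]
tcp_rot: [0.702, 0.712, 0.001, 0.001]
wrist_force: [-0.8, 0.1, 13.9]
finger_gap: 0.0427
grip_force: 58.7
```

Gripped at full depth. I lift the specimen and carry it over the carrier plate.

{"method": "arm_command", "body": {
  "deltas": [
    {"x":0,"y":0,"z":-0.06,"wx":0,"wy":0,"wz":0},
    {"x":0,"y":0,"z":-0.2,"wx":0,"wy":0,"wz":0},
    {"x":0,"y":0,"z":-0.3,"wx":0,"wy":0,"wz":0},
    {"x":0,"y":0,"z":-0.3,"wx":0,"wy":0,"wz":0},
    {"x":0,"y":0,"z":-0.15,"wx":0,"wy":0,"wz":0}
  ]
}}

```text
t: 25.8
eef_pos: [0.5818, 0.0011, 0.124]
tcp_rot: [0.702, 0.712, 0.001, 0.001]
wrist_force: [1.3, -0.3, -1.6]
finger_gap: 0.0428
grip_force: 51.4
```

{"method": "arm_command", "body": {
  "deltas": [
    {"x":-0.2,"y":-0.07,"z":0,"wx":0,"wy":0,"wz":0.03},
    {"x":-0.35,"y":-0.12,"z":0,"wx":0,"wy":0,"wz":0.03},
    {"x":-0.35,"y":-0.12,"z":0,"wx":0,"wy":0,"wz":0.03},
    {"x":-0.35,"y":-0.12,"z":0,"wx":0,"wy":0,"wz":0},
    {"x":-0.35,"y":-0.12,"z":0,"wx":0,"wy":0,"wz":0},
    {"x":-0.35,"y":-0.12,"z":0,"wx":0,"wy":0,"wz":0},
    {"x":-0.35,"y":-0.12,"z":0,"wx":0,"wy":0,"wz":0},
    {"x":-0.19,"y":-0.07,"z":0,"wx":0,"wy":0,"wz":0}
  ]
}}

```text
t: 26.6
eef_pos: [0.468, -0.2988, 0.1214]
tcp_rot: [0.721, 0.693, -0.001, 0.0]
wrist_force: [-0.3, -0.6, -1.6]
finger_gap: 0.0421
grip_force: 51.4
```

{"method": "arm_command", "body": {
  "deltas": [
    {"x":0,"y":0,"z":0,"wx":0,"wy":0,"wz":0},
    {"x":0,"y":0,"z":0,"wx":0,"wy":0,"wz":0},
    {"x":0,"y":0,"z":0,"wx":0,"wy":0,"wz":0}
  ]
}}

```text
t: 26.9
eef_pos: [0.4712, -0.2933, 0.121]
tcp_rot: [0.718, 0.696, 0.0, -0.001]
wrist_force: [0.2, -0.6, -2.4]
finger_gap: 0.0427
grip_force: 51.4
```

```bash
python3 - <<'E'
from h import *
np.set_printoptions(precision=4,suppress=True)
o=ctrl.get_obs();p=imaging.grab_frame('wrist');save(p,'w7.png',1.5)
print(o['t'],o['eef_pos'],o['tcp_rot'],o['finger_gap'])
E
```

```text
26.9 [ 0.4712 -0.2933  0.121 ] [ 0.7181  0.6959  0.0002 -0.0007] 0.0427449630125637
```

View pics/w7.png

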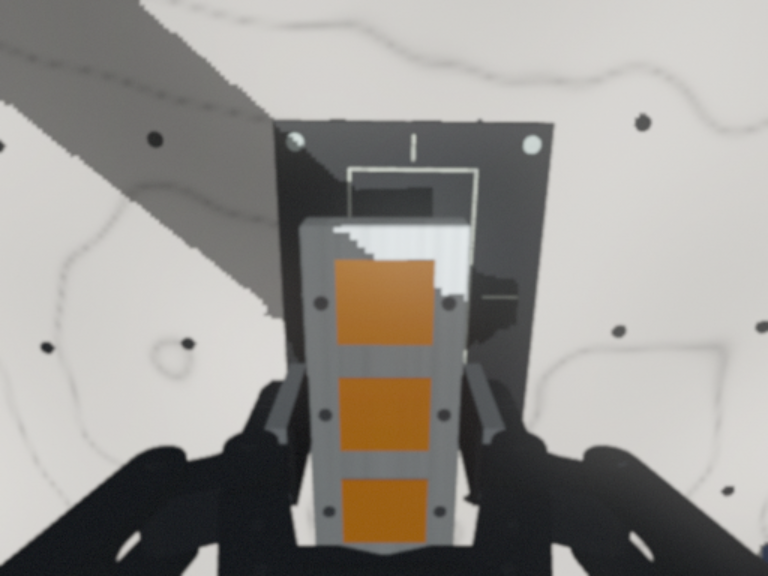

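```bash
cat > pl.py <<'E'
from h import *
np.set_printoptions(precision=4,suppress=True)
E
python3 - <<'E'
from pl import *
o=ctrl.get_obs();p=imaging.grab_frame('wrist')
c=lambda l:np.array(l)/1.5
w=lambda l,z:toworld(p,c(l),z,o)[:,:2]
a=w([[274,121],[554,124]],.016); print('plate far',a,np.degrees(np.arctan2(a[1,1]-a[0,1],a[1,0]-a[0,0])))
b=w([[349,170],[477,170],[465,361],[414,135],[414,160],[483,297],[517,297]],.016); print('outline',b)
s=w([[296,141],[532,145]],.016);print('screws',s,np.degrees(np.arctan2(*(s[1]-s[0])[::-1])))
z=o['eef_pos'][2]+.0017+.012
q=w([[303,226],[470,225]],z);print('spec end',q)
f=w([[386,310],[385,415],[385,511]],z); print('chips',f)
g=np.array(p['pixels'])
E
```

```text
plate far [[ 0.4227 -0.2141]
 [ 0.5515 -0.2192]] -2.2531563827680254
outline [[ 0.456  -0.2372]
 [ 0.5165 -0.239 ]
 [ 0.5127 -0.3386]
 [ 0.4869 -0.2222]
 [ 0.4868 -0.2335]
 [ 0.5212 -0.3027]
 [ 0.5386 -0.3032]]
screws [[ 0.4321 -0.2233]
 [ 0.5418 -0.2283]] -2.606825707963062
spec end [[ 0.4519 -0.2399]
 [ 0.4945 -0.2409]]
chips [[ 0.4724 -0.2633]
 [ 0.4712 -0.2956]
 [ 0.4702 -0.3296]]
```

The specimen is held level with its chips up, far end at (303–470,226). The outline's far corners are (349,170) and (477,170). Its centre is about (12.7, −5.5) mm from the specimen, turned −0.4°.

{"method": "arm_command", "body": {
  "deltas": [
    {"x":-0.042,"y":0.107,"z":0,"wx":0,"wy":0,"wz":0.013},
    {"x":0,"y":0,"z":0.3,"wx":0,"wy":0,"wz":0},
    {"x":0,"y":0,"z":0.3,"wx":0,"wy":0,"wz":0},
    {"x":0,"y":0,"z":0.14,"wx":0,"wy":0,"wz":0},
    {"x":0,"y":0,"z":0,"wx":0,"wy":0,"wz":0},
    {"x":0,"y":0,"z":0,"wx":0,"wy":0,"wz":0},
    {"x":0,"y":0,"z":0,"wx":0,"wy":0,"wz":0}
  ]
}}

```text
t: 27.7
eef_pos: [0.4846, -0.3007, 0.034]
tcp_rot: [0.721, 0.693, 0.0, 0.001]
wrist_force: [-0.5, 0.5, -2.4]
finger_gap: 0.0425
grip_force: 51.4
```

```bash
python3 - <<'E'
from pl import *
o=ctrl.get_obs();p=imaging.grab_frame('wrist');save(p,'w8.png',1.5)
print(o['t'],o['eef_pos'],o['tcp_rot'],o['finger_gap'])
E
```

```text
27.7 [ 0.4846 -0.3007  0.034 ] [0.721  0.693  0.0005 0.0012] 0.04254330064962107
```

View pics/w8.png

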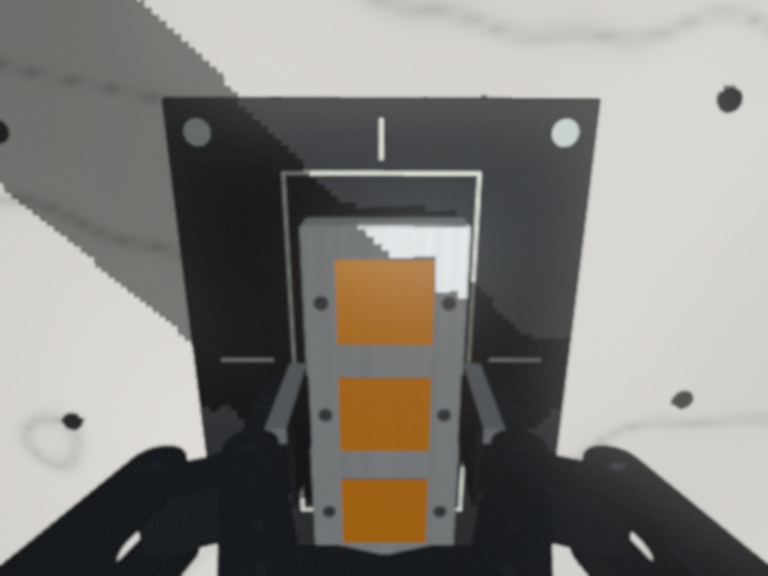

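The outline corners are now (284,173), (480,173), (461,508) and (304,508), with the ticks at (248,360), (515,360) and (382,138).

```bash
python3 - <<'E'
from pl import *
o=ctrl.get_obs();p=imaging.grab_frame('wrist')
w=lambda l,z:toworld(p,np.array(l)/1.5,z,o)[:,:2]
yaw=lambda d:np.degrees(np.arctan2(-d[0],d[1]))
b=w([[284,173],[480,173],[461,508],[304,508]],.016);print(b,b.mean(0),'yaw',yaw(b[0]-b[3]),yaw(b[1]-b[2]))
print('ticks',w([[248,360],[515,360],[382,138]],.016))
z=o['eef_pos'][2]+.0137
q=w([[303,226],[470,225]],z);f=w([[386,302],[385,415],[385,511]],z)
print(q,q.mean(0),'chips',f,yaw(f[0]-f[2]), 'tool',2*np.degrees(np.arctan2(o['tcp_rot'][1],o['tcp_rot'][0]))-90)
E
```

```text
[[ 0.4559 -0.2368]
 [ 0.5161 -0.2392]
 [ 0.5113 -0.3654]
 [ 0.451  -0.363 ]] [ 0.4836 -0.3011] yaw -2.2178557412755917 -2.1778560149522277
ticks [[ 0.4372 -0.2996]
 [ 0.5294 -0.3032]
 [ 0.4864 -0.2277]]
[[ 0.4655 -0.2472]
 [ 0.508  -0.2486]] [ 0.4868 -0.2479] chips [[ 0.4859 -0.2686]
 [ 0.4843 -0.3032]
 [ 0.483  -0.3372]] -2.4027661164201235 tool -2.2790782769539533
```

{"method": "arm_command", "body": {
  "deltas": [
    {"x":0.016,"y":-0.008,"z":0,"wx":0,"wy":0,"wz":0},
    {"x":0,"y":0,"z":0.08,"wx":0,"wy":0,"wz":0},
    {"x":0,"y":0,"z":0.05,"wx":0,"wy":0,"wz":0},
    {"x":0,"y":0,"z":0.02,"wx":0,"wy":0,"wz":0},
    {"x":0,"y":0,"z":0,"wx":0,"wy":0,"wz":0},
    {"x":0,"y":0,"z":0,"wx":0,"wy":0,"wz":0}
  ]
}}

```text
t: 28.4
eef_pos: [0.4822, -0.2981, 0.0144]
tcp_rot: [0.721, 0.693, 0.0, -0.001]
wrist_force: [-1.0, 2.1, 0.1]
finger_gap: 0.0423
grip_force: 53.6
```

{"method": "arm_command", "body": {
  "deltas": [
    {"x":0,"y":0,"z":-0.02,"wx":0,"wy":0,"wz":0},
    {"x":0,"y":0,"z":0,"wx":0,"wy":0,"wz":0},
    {"x":0,"y":0,"z":0,"wx":0,"wy":0,"wz":0}
  ]
}}

```text
t: 28.7
eef_pos: [0.4827, -0.2986, 0.017]
tcp_rot: [0.721, 0.693, -0.0, 0.0]
wrist_force: [-0.0, -0.5, -2.7]
finger_gap: 0.0426
grip_force: 51.5
```

```bash
python3 - <<'E'
from pl import *
o=ctrl.get_obs();p=imaging.grab_frame('wrist');save(p,'w9.png',1.5)
print(o['t'],o['eef_pos'],o['tcp_rot'],o['finger_gap'])
E
```

```text
28.7 [ 0.4827 -0.2986  0.017 ] [ 0.7212  0.6927 -0.      0.0002] 0.04261793058261655
```

View pics/w9.png

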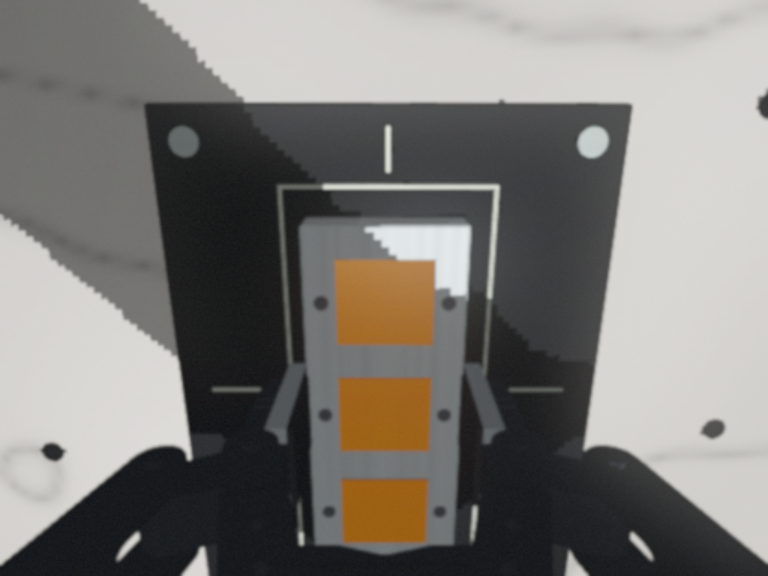

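The specimen sits inside the outline, about 0.7 mm low in x. I nudge it, set it down and release.

{"method": "arm_command", "body": {
  "deltas": [
    {"x":0,"y":0.007,"z":0,"wx":0,"wy":0,"wz":0},
    {"x":0,"y":0,"z":0.012,"wx":0,"wy":0,"wz":0},
    {"x":0,"y":0,"z":0.012,"wx":0,"wy":0,"wz":0},
    {"x":0,"y":0,"z":0,"wx":0,"wy":0,"wz":0}
  ]
}}

```text
t: 29.15
eef_pos: [0.4836, -0.2985, 0.0144]
tcp_rot: [0.721, 0.693, 0.0, -0.0]
wrist_force: [-1.6, 0.5, 1.5]
finger_gap: 0.043
grip_force: 53.4
```

{"method": "arm_command", "body": {
  "deltas": [
    {"x":0,"y":0,"z":0,"wx":0,"wy":0,"wz":0},
    {"x":0,"y":0,"z":0,"wx":0,"wy":0,"wz":0},
    {"x":0,"y":0,"z":0,"wx":0,"wy":0,"wz":0},
    {"x":0,"y":0,"z":0,"wx":0,"wy":0,"wz":0},
    {"x":0,"y":0,"z":-0.1,"wx":0,"wy":0,"wz":0},
    {"x":0,"y":0,"z":-0.4,"wx":0,"wy":0,"wz":0},
    {"x":0,"y":0,"z":-0.4,"wx":0,"wy":0,"wz":0},
    {"x":0,"y":0,"z":-0.35,"wx":0,"wy":0,"wz":0}
  ],
  "fingers": -0.6
}}

```text
t: 29.95
eef_pos: [0.4834, -0.2989, 0.1671]
tcp_rot: [0.721, 0.693, 0.0, 0.001]
wrist_force: [1.3, 0.4, 0.1]
finger_gap: 0.0685
grip_force: 0.0
```

```bash
python3 - <<'E'
from pl import *
o=ctrl.get_obs();p=imaging.grab_frame('wrist');save(p,'w10.png',1.5)
print(o['t'],o['eef_pos'],o['tcp_rot'],o['finger_gap'])
E
```

```text
29.95 [ 0.4834 -0.2989  0.1671] [0.7214 0.6925 0.0002 0.0007] 0.06854845381165495
```

View pics/w10.png

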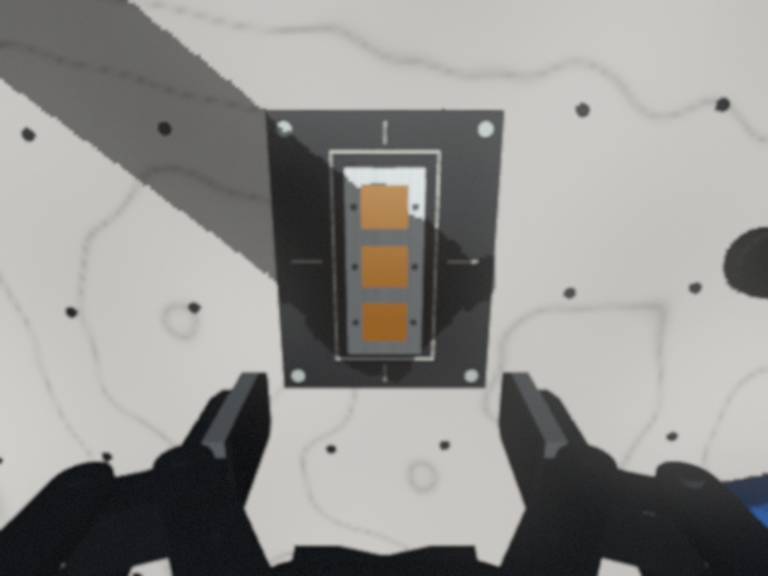

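Specimen corners are (344,168), (426,168), (421,354) and (347,354), inside the outline (330,152), (440,152), (433,359) and (337,359). Numeric check:

```bash
python3 - <<'E'
from pl import *
o=ctrl.get_obs();p=imaging.grab_frame('wrist')
w=lambda l,z:toworld(p,np.array(l)/1.5,z,o)[:,:2]
yaw=lambda d:np.degrees(np.arctan2(-d[0],d[1]))
for l,z in (([[330,152],[440,152],[433,359],[337,359]],.016),([[344,168],[426,168],[421,354],[347,354]],.028)):
    b=w(l,z);print(b.mean(0),yaw(b[0]-b[3]+b[1]-b[2]),np.linalg.norm(b[0]-b[3]))
print(o['joint_pos'])
E
```

```text
[ 0.4887 -0.307 ] -2.2740583712506366 0.12944573953495941
[ 0.4882 -0.3061] -2.5879265464081587 0.11237501344241156
[ 0.0172  0.3958  0.6036  1.8811 -0.2785  0.9343  0.7077]
```

The specimen is within 1 mm and 0.3° of the outline. Next I return the objectives, wide first.

{"method": "arm_command", "body": {
  "deltas": [
    {"x":0,"y":0,"z":0,"wx":0,"wy":0,"wz":-0.13},
    {"x":0.383,"y":0.046,"z":0,"wx":0,"wy":0,"wz":0},
    {"x":0.383,"y":0.046,"z":0,"wx":0,"wy":0,"wz":0},
    {"x":0.383,"y":0.046,"z":0,"wx":0,"wy":0,"wz":0},
    {"x":0.383,"y":0.046,"z":0,"wx":0,"wy":0,"wz":0},
    {"x":0.383,"y":0.046,"z":0,"wx":0,"wy":0,"wz":0},
    {"x":0.383,"y":0.046,"z":0,"wx":0,"wy":0,"wz":0},
    {"x":0.383,"y":0.046,"z":0,"wx":0,"wy":0,"wz":0}
  ],
  "fingers": -0.9
}}

```text
t: 30.85
eef_pos: [0.5128, 0.026, 0.1645]
tcp_rot: [0.697, 0.717, 0.0, -0.0]
wrist_force: [1.3, -0.0, 0.5]
finger_gap: 0.0812
grip_force: 0.0
```

{"method": "arm_command", "body": {
  "deltas": [
    {"x":0.383,"y":0.046,"z":0,"wx":0,"wy":0,"wz":0},
    {"x":0.383,"y":0.046,"z":0,"wx":0,"wy":0,"wz":0},
    {"x":0.383,"y":0.046,"z":0,"wx":0,"wy":0,"wz":0},
    {"x":0.383,"y":0.046,"z":0,"wx":0,"wy":0,"wz":0},
    {"x":0.383,"y":0.046,"z":0,"wx":0,"wy":0,"wz":0},
    {"x":0,"y":0,"z":0,"wx":0,"wy":0,"wz":0},
    {"x":0,"y":0,"z":0,"wx":0,"wy":0,"wz":0},
    {"x":0,"y":0,"z":0,"wx":0,"wy":0,"wz":0}
  ]
}}

```text
t: 31.65
eef_pos: [0.5343, 0.2529, 0.1642]
tcp_rot: [0.698, 0.716, -0.0, 0.0]
wrist_force: [-1.1, -0.8, 0.1]
finger_gap: 0.0815
grip_force: 0.0
```

{"method": "arm_command", "body": {
  "deltas": [
    {"x":0.01,"y":0.001,"z":0.15,"wx":0,"wy":0,"wz":-0.003},
    {"x":0,"y":0,"z":0.3,"wx":0,"wy":0,"wz":0},
    {"x":0,"y":0,"z":0.3,"wx":0,"wy":0,"wz":0},
    {"x":0,"y":0,"z":0.25,"wx":0,"wy":0,"wz":0},
    {"x":0,"y":0,"z":0.09,"wx":0,"wy":0,"wz":0},
    {"x":0,"y":0,"z":0,"wx":0,"wy":0,"wz":0},
    {"x":0,"y":0,"z":0,"wx":0,"wy":0,"wz":0}
  ]
}}

```text
t: 32.35
eef_pos: [0.5356, 0.2554, 0.0348]
tcp_rot: [0.697, 0.717, 0.001, 0.0]
wrist_force: [0.3, 0.8, 0.9]
finger_gap: 0.0812
grip_force: 0.0
```

{"method": "arm_command", "body": {
  "deltas": [
    {"x":0,"y":0,"z":0,"wx":0,"wy":0,"wz":0},
    {"x":0,"y":0,"z":0,"wx":0,"wy":0,"wz":0},
    {"x":0,"y":0,"z":0,"wx":0,"wy":0,"wz":0},
    {"x":0,"y":0,"z":0,"wx":0,"wy":0,"wz":0},
    {"x":0,"y":0,"z":0,"wx":0,"wy":0,"wz":0},
    {"x":0,"y":0,"z":0,"wx":0,"wy":0,"wz":0},
    {"x":0,"y":0,"z":0,"wx":0,"wy":0,"wz":0},
    {"x":0,"y":0,"z":0,"wx":0,"wy":0,"wz":0}
  ],
  "fingers": 1,
  "grip_force": 50
}}

```text
t: 33.15
eef_pos: [0.5347, 0.2563, 0.0349]
tcp_rot: [0.697, 0.717, 0.001, -0.0]
wrist_force: [-2.4, -1.5, 6.9]
finger_gap: 0.0448
grip_force: 50.2
```

{"method": "arm_command", "body": {
  "deltas": [
    {"x":0,"y":0,"z":-0.1,"wx":0,"wy":0,"wz":0},
    {"x":0,"y":0,"z":-0.25,"wx":0,"wy":0,"wz":0},
    {"x":0,"y":0,"z":-0.35,"wx":0,"wy":0,"wz":0},
    {"x":0,"y":0,"z":-0.3,"wx":0,"wy":0,"wz":0},
    {"x":0,"y":0,"z":-0.1,"wx":0,"wy":0,"wz":0},
    {"x":0,"y":0,"z":0,"wx":0,"wy":0,"wz":0},
    {"x":0,"y":0,"z":0,"wx":0,"wy":0,"wz":0}
  ]
}}

```text
t: 33.85
eef_pos: [0.533, 0.2556, 0.164]
tcp_rot: [0.697, 0.718, -0.001, -0.001]
wrist_force: [0.4, 0.2, -3.9]
finger_gap: 0.045
grip_force: 52.0
```

{"method": "arm_command", "body": {
  "deltas": [
    {"x":-0.2,"y":-0.018,"z":0,"wx":0,"wy":0,"wz":0},
    {"x":-0.38,"y":-0.018,"z":0,"wx":0,"wy":0,"wz":0},
    {"x":-0.38,"y":-0.018,"z":0,"wx":0,"wy":0,"wz":0},
    {"x":-0.38,"y":-0.018,"z":0,"wx":0,"wy":0,"wz":0},
    {"x":-0.38,"y":-0.018,"z":0,"wx":0,"wy":0,"wz":0},
    {"x":-0.38,"y":-0.018,"z":0,"wx":0,"wy":0,"wz":0},
    {"x":-0.38,"y":-0.018,"z":0,"wx":0,"wy":0,"wz":0},
    {"x":-0.19,"y":-0.018,"z":0,"wx":0,"wy":0,"wz":0}
  ]
}}

```text
t: 34.65
eef_pos: [0.5243, -0.0698, 0.1634]
tcp_rot: [0.699, 0.715, -0.002, -0.001]
wrist_force: [-0.6, 0.3, -2.5]
finger_gap: 0.0449
grip_force: 52.0
```

{"method": "arm_command", "body": {
  "deltas": [
    {"x":0,"y":0,"z":0.2,"wx":0,"wy":0,"wz":0},
    {"x":0,"y":0,"z":0.3,"wx":0,"wy":0,"wz":0},
    {"x":0,"y":0,"z":0.26,"wx":0,"wy":0,"wz":0},
    {"x":0,"y":0,"z":0.15,"wx":0,"wy":0,"wz":0},
    {"x":0,"y":0,"z":0,"wx":0,"wy":0,"wz":0},
    {"x":0,"y":0,"z":0,"wx":0,"wy":0,"wz":0},
    {"x":0,"y":0,"z":0,"wx":0,"wy":0,"wz":0}
  ]
}}

```text
t: 35.35
eef_pos: [0.5271, -0.065, 0.0567]
tcp_rot: [0.697, 0.717, 0.0, 0.0]
wrist_force: [-0.6, -0.0, -2.7]
finger_gap: 0.0447
grip_force: 51.9
```

{"method": "arm_command", "body": {
  "deltas": [
    {"x":0,"y":-0.012,"z":0,"wx":0,"wy":0,"wz":0},
    {"x":0,"y":0,"z":0.1,"wx":0,"wy":0,"wz":0},
    {"x":0,"y":0,"z":0.05,"wx":0,"wy":0,"wz":0},
    {"x":0,"y":0,"z":0.015,"wx":0,"wy":0,"wz":0},
    {"x":0,"y":0,"z":0.008,"wx":0,"wy":0,"wz":0},
    {"x":0,"y":0,"z":0,"wx":0,"wy":0,"wz":0}
  ]
}}

```text
t: 35.95
eef_pos: [0.5243, -0.0647, 0.0359]
tcp_rot: [0.697, 0.717, -0.0, -0.001]
wrist_force: [-3.8, 0.5, 5.5]
finger_gap: 0.0446
grip_force: 52.8
```

{"method": "arm_command", "body": {
  "deltas": [
    {"x":0,"y":0,"z":0,"wx":0,"wy":0,"wz":0},
    {"x":0,"y":0,"z":0,"wx":0,"wy":0,"wz":0},
    {"x":0,"y":0,"z":0,"wx":0,"wy":0,"wz":0},
    {"x":0,"y":0,"z":0,"wx":0,"wy":0,"wz":0},
    {"x":0,"y":0,"z":-0.15,"wx":0,"wy":0,"wz":0},
    {"x":0,"y":0,"z":-0.35,"wx":0,"wy":0,"wz":0},
    {"x":0,"y":0,"z":-0.4,"wx":0,"wy":0,"wz":0},
    {"x":0,"y":0,"z":-0.2,"wx":0,"wy":0,"wz":0}
  ],
  "fingers": -0.8
}}

```text
t: 36.75
eef_pos: [0.5268, -0.0655, 0.171]
tcp_rot: [0.697, 0.717, 0.002, 0.002]
wrist_force: [-0.3, -0.3, -0.7]
finger_gap: 0.0768
grip_force: 0.0
```

{"method": "arm_command", "body": {
  "deltas": [
    {"x":0.375,"y":-0.037,"z":0,"wx":0,"wy":0,"wz":0},
    {"x":0.375,"y":-0.037,"z":0,"wx":0,"wy":0,"wz":0},
    {"x":0.375,"y":-0.037,"z":0,"wx":0,"wy":0,"wz":0},
    {"x":0.375,"y":-0.037,"z":0,"wx":0,"wy":0,"wz":0},
    {"x":0.375,"y":-0.037,"z":0,"wx":0,"wy":0,"wz":0},
    {"x":0.375,"y":-0.037,"z":0,"wx":0,"wy":0,"wz":0},
    {"x":0.375,"y":-0.037,"z":0,"wx":0,"wy":0,"wz":0},
    {"x":0.375,"y":-0.037,"z":0,"wx":0,"wy":0,"wz":0}
  ]
}}

```text
t: 37.55
eef_pos: [0.4785, 0.2957, 0.1675]
tcp_rot: [0.697, 0.717, 0.0, -0.0]
wrist_force: [1.0, -0.1, 0.2]
finger_gap: 0.0768
grip_force: 0.0
```

{"method": "arm_command", "body": {
  "deltas": [
    {"x":0,"y":0,"z":0.1,"wx":0,"wy":0,"wz":0},
    {"x":0,"y":0,"z":0,"wx":0,"wy":0,"wz":0},
    {"x":0,"y":0,"z":0,"wx":0,"wy":0,"wz":0}
  ]
}}

```text
t: 37.85
eef_pos: [0.4792, 0.2923, 0.1552]
tcp_rot: [0.697, 0.717, -0.001, 0.0]
wrist_force: [0.4, 0.5, -0.3]
finger_gap: 0.0772
grip_force: 0.0
```

{"method": "arm_command", "body": {
  "deltas": [
    {"x":0.014,"y":0.002,"z":0.15,"wx":0,"wy":0,"wz":0},
    {"x":0,"y":0,"z":0.3,"wx":0,"wy":0,"wz":0},
    {"x":0,"y":0,"z":0.3,"wx":0,"wy":0,"wz":0},
    {"x":0,"y":0,"z":0.15,"wx":0,"wy":0,"wz":0},
    {"x":0,"y":0,"z":0.09,"wx":0,"wy":0,"wz":0},
    {"x":0,"y":0,"z":0,"wx":0,"wy":0,"wz":0},
    {"x":0,"y":0,"z":0,"wx":0,"wy":0,"wz":0}
  ]
}}

```text
t: 38.55
eef_pos: [0.4803, 0.2952, 0.0377]
tcp_rot: [0.697, 0.717, 0.001, 0.0]
wrist_force: [0.9, -0.0, 0.6]
finger_gap: 0.077
grip_force: 0.0
```

{"method": "arm_command", "body": {
  "deltas": [
    {"x":0,"y":0,"z":0,"wx":0,"wy":0,"wz":0},
    {"x":0,"y":0,"z":0,"wx":0,"wy":0,"wz":0},
    {"x":0,"y":0,"z":0,"wx":0,"wy":0,"wz":0},
    {"x":0,"y":0,"z":0,"wx":0,"wy":0,"wz":0},
    {"x":0,"y":0,"z":0,"wx":0,"wy":0,"wz":0},
    {"x":0,"y":0,"z":0,"wx":0,"wy":0,"wz":0},
    {"x":0,"y":0,"z":0,"wx":0,"wy":0,"wz":0},
    {"x":0,"y":0,"z":0,"wx":0,"wy":0,"wz":0}
  ],
  "fingers": 1,
  "grip_force": 40
}}

```text
t: 39.35
eef_pos: [0.4794, 0.296, 0.0376]
tcp_rot: [0.697, 0.717, 0.001, -0.0]
wrist_force: [-1.6, -0.1, 6.5]
finger_gap: 0.0344
grip_force: 39.5
```

{"method": "arm_command", "body": {
  "deltas": [
    {"x":0,"y":0,"z":-0.1,"wx":0,"wy":0,"wz":0},
    {"x":0,"y":0,"z":-0.25,"wx":0,"wy":0,"wz":0},
    {"x":0,"y":0,"z":-0.35,"wx":0,"wy":0,"wz":0},
    {"x":0,"y":0,"z":-0.3,"wx":0,"wy":0,"wz":0},
    {"x":0,"y":0,"z":-0.1,"wx":0,"wy":0,"wz":0},
    {"x":0,"y":0,"z":0,"wx":0,"wy":0,"wz":0},
    {"x":0,"y":0,"z":0,"wx":0,"wy":0,"wz":0}
  ]
}}

```text
t: 40.05
eef_pos: [0.478, 0.2951, 0.1673]
tcp_rot: [0.697, 0.718, -0.001, -0.0]
wrist_force: [-0.4, -0.0, -2.7]
finger_gap: 0.0348
grip_force: 40.5
```

{"method": "arm_command", "body": {
  "deltas": [
    {"x":-0.2,"y":0.039,"z":0,"wx":0,"wy":0,"wz":0},
    {"x":-0.36,"y":0.039,"z":0,"wx":0,"wy":0,"wz":0},
    {"x":-0.36,"y":0.039,"z":0,"wx":0,"wy":0,"wz":0},
    {"x":-0.36,"y":0.039,"z":0,"wx":0,"wy":0,"wz":0},
    {"x":-0.36,"y":0.039,"z":0,"wx":0,"wy":0,"wz":0},
    {"x":-0.36,"y":0.039,"z":0,"wx":0,"wy":0,"wz":0},
    {"x":-0.36,"y":0.039,"z":0,"wx":0,"wy":0,"wz":0},
    {"x":-0.2,"y":0.039,"z":0,"wx":0,"wy":0,"wz":0}
  ]
}}

```text
t: 40.85
eef_pos: [0.5238, -0.0148, 0.1666]
tcp_rot: [0.698, 0.716, -0.002, -0.001]
wrist_force: [-0.5, 0.7, -2.5]
finger_gap: 0.0349
grip_force: 40.5
```

{"method": "arm_command", "body": {
  "deltas": [
    {"x":0,"y":0,"z":0.2,"wx":0,"wy":0,"wz":0},
    {"x":0,"y":0,"z":0.3,"wx":0,"wy":0,"wz":0},
    {"x":0,"y":0,"z":0.26,"wx":0,"wy":0,"wz":0},
    {"x":0,"y":0,"z":0.15,"wx":0,"wy":0,"wz":0},
    {"x":0,"y":0,"z":0,"wx":0,"wy":0,"wz":0},
    {"x":0,"y":0,"z":0,"wx":0,"wy":0,"wz":0},
    {"x":0,"y":0,"z":0,"wx":0,"wy":0,"wz":0}
  ]
}}

```text
t: 41.55
eef_pos: [0.5261, -0.0105, 0.0599]
tcp_rot: [0.697, 0.717, 0.0, 0.0]
wrist_force: [0.1, 0.0, -1.5]
finger_gap: 0.0347
grip_force: 40.5
```

{"method": "arm_command", "body": {
  "deltas": [
    {"x":0,"y":0,"z":0.1,"wx":0,"wy":0,"wz":0},
    {"x":0,"y":0,"z":0.05,"wx":0,"wy":0,"wz":0},
    {"x":0,"y":0,"z":0.017,"wx":0,"wy":0,"wz":0},
    {"x":0,"y":0,"z":0.008,"wx":0,"wy":0,"wz":0},
    {"x":0,"y":0,"z":0,"wx":0,"wy":0,"wz":0}
  ]
}}

```text
t: 42.05
eef_pos: [0.5251, -0.0103, 0.0387]
tcp_rot: [0.697, 0.717, -0.0, -0.001]
wrist_force: [-2.3, -0.4, 2.6]
finger_gap: 0.0351
grip_force: 41.0
```

{"method": "arm_command", "body": {
  "deltas": [
    {"x":0,"y":0,"z":0,"wx":0,"wy":0,"wz":0},
    {"x":0,"y":0,"z":0,"wx":0,"wy":0,"wz":0},
    {"x":0,"y":0,"z":0,"wx":0,"wy":0,"wz":0},
    {"x":0,"y":0,"z":0,"wx":0,"wy":0,"wz":0},
    {"x":0,"y":0,"z":-0.15,"wx":0,"wy":0,"wz":0},
    {"x":0,"y":0,"z":-0.35,"wx":0,"wy":0,"wz":0},
    {"x":0,"y":0,"z":-0.4,"wx":0,"wy":0,"wz":0},
    {"x":0,"y":0,"z":-0.2,"wx":0,"wy":0,"wz":0}
  ],
  "fingers": -0.6
}}

```text
t: 42.85
eef_pos: [0.5275, -0.0108, 0.1741]
tcp_rot: [0.697, 0.717, 0.002, 0.002]
wrist_force: [0.7, -1.0, -0.1]
finger_gap: 0.0681
grip_force: 0.0
```

{"method": "arm_command", "body": {
  "deltas": [
    {"x":0.364,"y":-0.094,"z":0,"wx":0,"wy":0,"wz":0},
    {"x":0.364,"y":-0.094,"z":0,"wx":0,"wy":0,"wz":0},
    {"x":0.364,"y":-0.094,"z":0,"wx":0,"wy":0,"wz":0},
    {"x":0.364,"y":-0.094,"z":0,"wx":0,"wy":0,"wz":0},
    {"x":0.364,"y":-0.094,"z":0,"wx":0,"wy":0,"wz":0},
    {"x":0.364,"y":-0.094,"z":0,"wx":0,"wy":0,"wz":0},
    {"x":0.364,"y":-0.094,"z":0,"wx":0,"wy":0,"wz":0},
    {"x":0.364,"y":-0.094,"z":0,"wx":0,"wy":0,"wz":0}
  ]
}}

```text
t: 43.65
eef_pos: [0.4245, 0.338, 0.1707]
tcp_rot: [0.697, 0.717, 0.0, -0.0]
wrist_force: [0.4, -0.8, -0.3]
finger_gap: 0.0682
grip_force: 0.0
```

{"method": "arm_command", "body": {
  "deltas": [
    {"x":0,"y":0,"z":0.1,"wx":0,"wy":0,"wz":0},
    {"x":0,"y":0,"z":0,"wx":0,"wy":0,"wz":0},
    {"x":0,"y":0,"z":0,"wx":0,"wy":0,"wz":0}
  ]
}}

```text
t: 43.95
eef_pos: [0.4256, 0.3347, 0.1583]
tcp_rot: [0.697, 0.717, -0.001, 0.0]
wrist_force: [-0.0, 1.3, -0.0]
finger_gap: 0.0685
grip_force: 0.0
```

{"method": "arm_command", "body": {
  "deltas": [
    {"x":0.007,"y":0,"z":0.15,"wx":0,"wy":0,"wz":0},
    {"x":0,"y":0,"z":0.3,"wx":0,"wy":0,"wz":0},
    {"x":0,"y":0,"z":0.3,"wx":0,"wy":0,"wz":0},
    {"x":0,"y":0,"z":0.22,"wx":0,"wy":0,"wz":0},
    {"x":0,"y":0,"z":0.1,"wx":0,"wy":0,"wz":0},
    {"x":0,"y":0,"z":0,"wx":0,"wy":0,"wz":0},
    {"x":0,"y":0,"z":0,"wx":0,"wy":0,"wz":0}
  ]
}}

```text
t: 44.65
eef_pos: [0.4264, 0.3369, 0.0312]
tcp_rot: [0.697, 0.717, 0.001, 0.0]
wrist_force: [-0.8, -0.6, 0.2]
finger_gap: 0.0685
grip_force: 0.0
```

{"method": "arm_command", "body": {
  "deltas": [
    {"x":0,"y":0,"z":0,"wx":0,"wy":0,"wz":0},
    {"x":0,"y":0,"z":0,"wx":0,"wy":0,"wz":0},
    {"x":0,"y":0,"z":0,"wx":0,"wy":0,"wz":0},
    {"x":0,"y":0,"z":0,"wx":0,"wy":0,"wz":0},
    {"x":0,"y":0,"z":0,"wx":0,"wy":0,"wz":0},
    {"x":0,"y":0,"z":0,"wx":0,"wy":0,"wz":0},
    {"x":0,"y":0,"z":0,"wx":0,"wy":0,"wz":0},
    {"x":0,"y":0,"z":0,"wx":0,"wy":0,"wz":0}
  ],
  "fingers": 1,
  "grip_force": 40
}}

```text
t: 45.45
eef_pos: [0.4255, 0.3376, 0.0312]
tcp_rot: [0.697, 0.718, 0.001, -0.0]
wrist_force: [-1.3, -0.6, 5.6]
finger_gap: 0.0291
grip_force: 39.2
```

{"method": "arm_command", "body": {
  "deltas": [
    {"x":0,"y":0,"z":-0.1,"wx":0,"wy":0,"wz":0},
    {"x":0,"y":0,"z":-0.25,"wx":0,"wy":0,"wz":0},
    {"x":0,"y":0,"z":-0.35,"wx":0,"wy":0,"wz":0},
    {"x":0,"y":0,"z":-0.3,"wx":0,"wy":0,"wz":0},
    {"x":0,"y":0,"z":-0.1,"wx":0,"wy":0,"wz":0},
    {"x":0,"y":0,"z":0,"wx":0,"wy":0,"wz":0},
    {"x":0,"y":0,"z":0,"wx":0,"wy":0,"wz":0}
  ]
}}

```text
t: 46.15
eef_pos: [0.4241, 0.3366, 0.1611]
tcp_rot: [0.697, 0.718, -0.001, -0.0]
wrist_force: [-0.7, 0.8, -1.7]
finger_gap: 0.029
grip_force: 39.9
```

{"method": "arm_command", "body": {
  "deltas": [
    {"x":-0.2,"y":0.095,"z":0,"wx":0,"wy":0,"wz":0},
    {"x":-0.33,"y":0.095,"z":0,"wx":0,"wy":0,"wz":0},
    {"x":-0.33,"y":0.095,"z":0,"wx":0,"wy":0,"wz":0},
    {"x":-0.33,"y":0.095,"z":0,"wx":0,"wy":0,"wz":0},
    {"x":-0.33,"y":0.095,"z":0,"wx":0,"wy":0,"wz":0},
    {"x":-0.33,"y":0.095,"z":0,"wx":0,"wy":0,"wz":0},
    {"x":-0.33,"y":0.095,"z":0,"wx":0,"wy":0,"wz":0},
    {"x":-0.216,"y":0.093,"z":0,"wx":0,"wy":0,"wz":0}
  ]
}}

```text
t: 46.95
eef_pos: [0.5232, 0.0487, 0.16]
tcp_rot: [0.698, 0.716, -0.002, -0.001]
wrist_force: [1.1, 0.2, -1.7]
finger_gap: 0.029
grip_force: 39.8
```

{"method": "arm_command", "body": {
  "deltas": [
    {"x":0,"y":0,"z":0.2,"wx":0,"wy":0,"wz":0},
    {"x":0,"y":0,"z":0.3,"wx":0,"wy":0,"wz":0},
    {"x":0,"y":0,"z":0.26,"wx":0,"wy":0,"wz":0},
    {"x":0,"y":0,"z":0.15,"wx":0,"wy":0,"wz":0},
    {"x":0,"y":0,"z":0,"wx":0,"wy":0,"wz":0},
    {"x":0,"y":0,"z":0,"wx":0,"wy":0,"wz":0},
    {"x":0,"y":0,"z":0,"wx":0,"wy":0,"wz":0}
  ]
}}

```text
t: 47.65
eef_pos: [0.525, 0.0523, 0.0533]
tcp_rot: [0.697, 0.717, 0.0, 0.0]
wrist_force: [0.1, 0.2, -1.6]
finger_gap: 0.029
grip_force: 39.9
```

z needs another 21.1 mm.

{"method": "arm_command", "body": {
  "deltas": [
    {"x":0,"y":0,"z":0.1,"wx":0,"wy":0,"wz":0},
    {"x":0,"y":0,"z":0.05,"wx":0,"wy":0,"wz":0},
    {"x":0,"y":0,"z":0.017,"wx":0,"wy":0,"wz":0},
    {"x":0,"y":0,"z":0.007,"wx":0,"wy":0,"wz":0},
    {"x":0,"y":0,"z":0,"wx":0,"wy":0,"wz":0}
  ]
}}

```text
t: 48.15
eef_pos: [0.5239, 0.0524, 0.0323]
tcp_rot: [0.697, 0.717, -0.0, -0.001]
wrist_force: [-2.2, 0.4, 3.8]
finger_gap: 0.0289
grip_force: 40.5
```

{"method": "arm_command", "body": {
  "deltas": [
    {"x":0,"y":0,"z":0,"wx":0,"wy":0,"wz":0},
    {"x":0,"y":0,"z":0,"wx":0,"wy":0,"wz":0},
    {"x":0,"y":0,"z":0,"wx":0,"wy":0,"wz":0},
    {"x":0,"y":0,"z":0,"wx":0,"wy":0,"wz":0},
    {"x":0,"y":0,"z":-0.15,"wx":0,"wy":0,"wz":0},
    {"x":0,"y":0,"z":-0.35,"wx":0,"wy":0,"wz":0},
    {"x":0,"y":0,"z":-0.4,"wx":0,"wy":0,"wz":0},
    {"x":0,"y":0,"z":-0.4,"wx":0,"wy":0,"wz":0}
  ],
  "fingers": -0.6
}}

```text
t: 48.95
eef_pos: [0.5241, 0.0521, 0.1894]
tcp_rot: [0.697, 0.717, -0.001, -0.0]
wrist_force: [1.2, 1.2, -0.4]
finger_gap: 0.0681
grip_force: 0.0
```

{"method": "arm_command", "body": {
  "deltas": [
    {"x":-0.25,"y":0.06,"z":-0.2,"wx":0,"wy":0,"wz":0},
    {"x":-0.25,"y":0.06,"z":-0.15,"wx":0,"wy":0,"wz":0},
    {"x":0,"y":0,"z":0,"wx":0,"wy":0,"wz":0},
    {"x":0,"y":0,"z":0,"wx":0,"wy":0,"wz":0},
    {"x":0,"y":0,"z":0,"wx":0,"wy":0,"wz":0}
  ],
  "fingers": -1
}}

```text
t: 49.45
eef_pos: [0.5399, -0.0061, 0.229]
tcp_rot: [0.696, 0.718, -0.001, -0.001]
wrist_force: [0.9, 0.4, -0.6]
finger_gap: 0.0856
grip_force: 0.0
```

```bash
python3 - <<'E'
from pl import *
o=ctrl.get_obs();p=imaging.grab_frame('wrist');save(p,'w11.png',1.5)
print(o['t'],o['eef_pos'],o['tcp_rot'])
E
```

```text
49.45 [ 0.5399 -0.0061  0.229 ] [ 0.6961  0.7179 -0.0005 -0.0009]
```

View pics/w11.png

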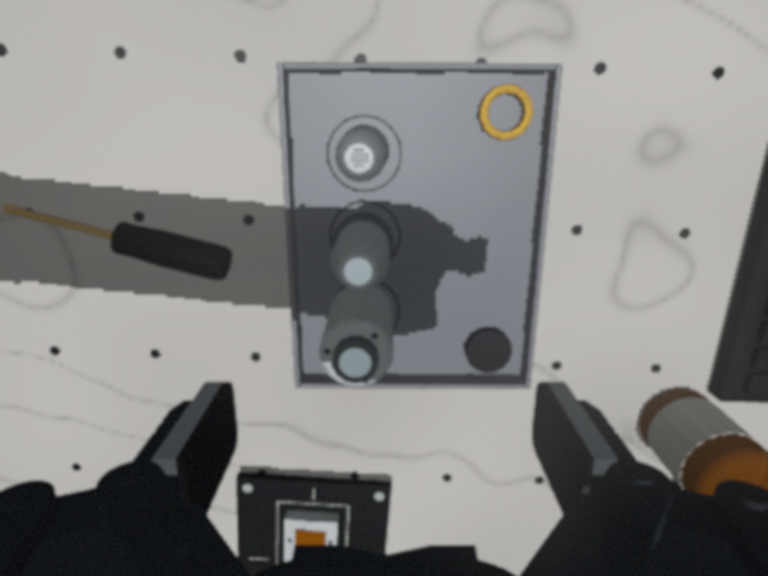

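Compared with the first view, the noses are at (359,157), (358,271) and (355,362), offset −2 to −3 px in x. The tray itself moved by about −3 px, so all three objectives are back within about 1 mm, and the cap and ring are untouched.

```bash
python3 -c "
from rig import job
print(job.hand_in())"
```

```text
the job is handed in; nothing more can be done
None
```

The job is handed in at about 50 s of robot time. The specimen lies face up in the carrier outline (about 1 mm and 0.3° off), all three objectives stand upright in their original places (about 1 mm by comparing pictures), and the lens cap and brass ring were not touched.

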